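Put the spice mill back together and its spare burrs away

ROBOT

A 6-joint arm with a two-finger parallel gripper is mounted at the origin on the work surface. World frame = base frame: x ahead of the robot, y to its left, z up, the work surface at z = 0. Lengths are in mm, angles in degrees, forces in N, time in s.
With the tool pointing down it reaches from about 300 to 850 mm from the base axis. Payload 4.2 kg.
Tool frame: the origin (TCP) lies midway between the tips of the shut fingers; the grasp point (between the pads) lies pinch_z behind it (pinch_z is the distance from the TCP to the grasp point, in mm); z points along the fingers, y is the line along which they close (so a half turn about z gives the same grasp; the last joint's range is limited). The gripper opens to 91 mm and grips with 3 to 60 N. Pads are 32 mm wide; open, the fingers measure 118 mm over their backs; the gripper's body (76 mm by 178 mm) begins 60 mm behind the grasp point.
Start: joints at [-67.494, 18.312, 89.639, -0, 72.044, -1.146], TCP at [230.681, -526.716, 213.976] pointing down, gripper open.
Joint ranges: [-177.97, 177.97], [-48.28, 115.42], [12.27, 149.76], [-77.06, 257.06], [2.81, 150.46], [-146.56, 146.56]. Speed limits (degrees/s): [147.25, 147.25, 180, 180, 180, 180].

INTERFACE

Orientations are given as [roll, pitch, yaw] about the fixed x, y, z axes, in that order (R = Rz(yaw) Ry(pitch) Rx(roll)).
In Python, from workcell import state, grab_frame, job_done, masks_of, landmark_of, pinch_z gives the robot as it stands. The module is installed in compiled form; this text tells all that it offers.
- The arm moves only by the tool move_arm, never from a script. Its argument "plan" is a list of rows, each an object of numbers: "x", "y", "z": the shift along the tool's x, y, z in mm; "rx", "ry", "rz": the turn, a rotation vector about the tool's x, y, z in rad. A call has 1 to 10 rows; each row shifts and turns the commanded pose from where the row before left it, along the tool's axes as they then stand; what a row does not reach is not made up. A row lasts 1/10 s, in which the tool goes at most 50 mm and 8.59 degrees, less where a joint would pass 70% of its speed; a pose out of reach is approached as far as the arm can. A call is refused whole if a number of a shift passes 50 or a number of a turn 0.15, either way. A call with a gripper value outside its range is refused whole. "grip" is the opening, from 0 (shut) to 1 (fully open), set as the call begins (left out, the last holds). The fingers move at their own pace and stop on an object; "squeeze" is the grip in N (left out, the last holds). Time passes only in rows, so rows that do not move let the fingers close. It gives the time, the measured TCP pose, the force, the opening and the grip force at its end, in the units of the state.
- state(): the state, without advancing time (a new reading comes with each control period).
- grab_frame(name): name is "side" or "top" or "wrist"; returns a dict with "img" (400x640x3 uint8, red, green, blue), "z_map" (400x640 float32, mm along the optical axis (not along the pixel's ray), 0 where there is no reading), "fx", "fy", "cx", "cy" (pixels), "dist" ([k1, k2, p1, p2, k3] as OpenCV has them; the pictures are not rectified), "rvec" (rotation vector, rad) and "tvec" (3), from world to camera coordinates, as OpenCV has them. Camera axes: x right, y down, z forward; pixel columns grow to the right and rows downward; lengths in mm; the calibration is good to about 2 mm. A picture is of the moment at which its call begins.
- job_done(): hands the job in; it is judged then, once.
Trained networks look in the newest picture that a camera, given by its name, has taken for a name from the list of things; names that differ only in an ending like _2 or _b are one class to them, and where a whole thing is asked for, a point or a joint stands for the part that bears it (a point fixed in the world has none). Each returns a list of dicts, best first, with "p" (0 to 1); they miss things now and then, are a little off and sometimes report something else, mostly with a low value. They report only what shows in the picture. A call takes as long as a camera call.
- masks_of(camera, label): "pixels" (400x640 bool, what is visible of it) and "box" ([centre column, centre row, width, height] in pixels, round what is visible of it).
- landmark_of(camera, label): "point" ([column, row] in pixels: a listed point, or the origin of a listed thing).
The state is a dict: "time_s": time; "qpos": joint angles; "qvel": joint speeds; "effort": joint torques, N m; "ee_pos": TCP position; "ee_rot": TCP orientation; "force": force on the tool from outside, world axes, zero at the start; "torque": the same for the moment, N m; "gripper_width": finger opening in mm; "gripper_force": force on a finger pad.
Only numpy, scipy, OpenCV 4.12 (cv2) and the standard library are available. Lean on these libraries where they do the work, as an engineer would, in place of code of your own. Each camera call takes 0.05 s, during which the arm holds its last target. There are 200 camera calls.

TASK

Get the hand-cranked spice mill ready after cleaning: set the crank on the mill's toothed drive shaft, turned so that the teeth mesh, push it fully home, then turn it clockwise (seen from above) as far as it goes, to its parking stop. Put every spare burr lying on the counter into the open drawer of the little wooden chest and push the drawer fully shut. Leave the other kitchen things where they are; in the end the crank sits home on the mill at its stop and all burrs lie in the closed drawer.

Things in the scene. Friction and masses are not known exactly. Their poses are not given: they have to be found in the camera images.
- mill: Squat white countertop spice mill, fixed, 140 mm in diameter, its top at 100 mm; the toothed drive shaft stands up in the middle of the top. Origin: centre of the underside; z up. Its place and yaw vary.
- spline (a point): Centre of the upper face of the brass flange (56 mm in diameter) at the foot of the drive shaft's teeth, 112 mm above the counter, on the vertical shaft axis; turns with the shaft. When the crank is home its origin lies on this point and its hub rests on the flange.
- spline_top (a point): Centre of the shaft's flat top, 20 mm above point spline; turns with the shaft. The shaft: a steel core 23 mm in diameter with six straight upright ribs, 20 mm tall, 5 mm wide, reaching out to 18.5 mm from the axis, evenly spaced, one along this frame's +x axis and one every 60 degrees.
- drive (a joint): Turn of the mill's drive shaft in rad: grows clockwise seen from above, from 0 to a hard stop at 1.9 (the parking stop); starts between 0.5 and 1.1. Stays where it is left: stiff with friction of about 0.12 N m.
- crank: Loose crank, 280 g (varies by 30%), standing on its hub: a steel drum 54 mm in diameter, 31 mm tall, open below; hollow 42 mm wide, 26 mm deep, with six inward teeth (5 mm wide, in to 14 mm from the axis, 20 mm tall). Origin: centre of the open underside, z up, x along the arm. The gaps between teeth lie along +x and every 60 degrees from it.
- crank_grip (a point): Point 52 mm above the crank's origin, on its axis, in the black grip bar on top of the drum: 44 mm long along the crank's x, 20 mm wide along y, from 31 to 65 mm height; take it here, fingers closing along y. The teeth mesh when crank x is a multiple of 60 degrees from the shaft's x (play about 8 degrees, 2 mm); unmeshed, the hub sits 20 mm too high on the ribs.
- crank_knob (a point): Top of the crank's upright wooden knob, 22 mm in diameter, 90 mm from the axis along the crank's +x, 65 mm above its origin; a flat arm 14 mm wide (underside 24 mm up) joins it to the drum.
- disc_a: Flat spare burr lying on the counter: a round steel disc 54 mm in diameter and 12 mm thick with radial grooves, 36 mm tall with its stub. Hold it by the dark round stub on top, 20 mm in diameter, 24 mm tall. Origin: centre of the underside, z up through the stub. 120 g (varies by 30%). May be absent.
- disc_b: Flat spare burr lying on the counter: a round steel disc 54 mm in diameter and 12 mm thick with radial grooves, 36 mm tall with its stub. Hold it by the dark round stub on top, 20 mm in diameter, 24 mm tall. Origin: centre of the underside, z up through the stub. 120 g (varies by 30%). May be absent.
- cone_a: Conical spare burr standing on the counter: a grooved steel cone 48 mm in diameter at its foot, narrowing to 30 mm at 28 mm height, 52 mm tall with its stub. Hold it by the dark round stub on top, 20 mm in diameter, 24 mm tall. Origin: centre of the underside, z up through the stub. 120 g (varies by 30%). May be absent.
- cone_b: Conical spare burr standing on the counter: a grooved steel cone 48 mm in diameter at its foot, narrowing to 30 mm at 28 mm height, 52 mm tall with its stub. Hold it by the dark round stub on top, 20 mm in diameter, 24 mm tall. Origin: centre of the underside, z up through the stub. 120 g (varies by 30%). May be absent.
- chest: Little wooden chest, fixed, 220 mm deep (x), 280 mm wide (y), 100 mm tall, with one drawer that slides out to its -x side, towards the robot. Origin: centre of the underside; x points into the chest. Its place and yaw vary. Inside, 66 mm of height are free above the drawer's floor.
- chest_drawer0 (a joint): How far the drawer is open, in m: 0 shut, 0.15 at most; starts between 0.12 and 0.148. Slides with about 1 N of friction.
- tray (a point): Centre of the drawer's inner floor, moving with it, axes as the chest's, 22 mm above the counter. The floor reaches 87 mm along x and 119 mm along y to either side. Walls rise 56 mm above the floor, the front panel 65 mm. With the drawer open by d (m) the chest's roof covers it from x = d - 0.0935 m onwards in this frame; what lies before that is open from above.
- chest_drawer0_handle (a point): Middle of the drawer's handle, a horizontal steel bar 11 mm thick and 120 mm long along y, 35 mm in front of the drawer's face, 62 mm above the counter; moves with the drawer. Pushing it along +x of the chest shuts the drawer.
- garlic: Garlic bulb, 48 mm in diameter, 45 mm tall. A bystander: leave it where it is. Origin: centre of the underside.
- spoon: Wooden spoon lying down. A bystander: leave it where it is. Origin: about its middle.
- bowl: Red bowl, 110 mm in diameter, 55 mm tall. A bystander: leave it where it is. Origin: centre of the underside.
- tin: Tin can, 72 mm in diameter, 75 mm tall. A bystander: leave it where it is. Origin: centre of the underside.
- jar: Amber glass jar, 60 mm in diameter, 80 mm tall. A bystander: leave it where it is. Origin: centre of the underside.
- mug: White mug, 80 mm in diameter, 90 mm tall. A bystander: leave it where it is. Origin: centre of the underside.

How it is judged:
By the outcome, as a careful person would: the job done as asked, in the order asked, and still so for the second after the job is handed in, with the robot touching nothing.
Of disc_a, disc_b, cone_a, cone_b only 2 to 4 are there at a start; the rules pass over those that are not, and their reading is None.
At some moment in a run one of disc_a, disc_b, cone_a, cone_b may be knocked a few centimetres aside while the robot is not near it.
Once in a run the grip may slacken for a moment while it holds something.
It also fails if it takes over 210 s, if anything falls off the work surface, if the arm or the gripper's body presses on something with over 40 N, if the wrist force passes 120 N, or if a joint passes its speed limit or range.

## Working session

There is one attempt and no reset: what is moved stays moved. The work goes in short steps, Python scripts to look and compute and a tool call to move; the robot and the scene stay as the last step left them, time stands still between calls to the robot, and variables do not carry over. Pictures are saved under pics/ and viewed, at most 14 in all, crops included, and the job is handed in when it is done.

Besides the shell and the picture viewer there is one more tool, called as name([rows], argument=value, ...), one row to a line, values as JSON. move_arm: Moves the arm, as the interface text tells. Its arguments: {"type":"object","properties":{"plan":{"type":"array","items":{"type":"object","properties":{"x":{"type":"number"},"y":{"type":"number"},"z":{"type":"number"},"rx":{"type":"number"},"ry":{"type":"number"},"rz":{"type":"number"}}}},"grip":{"type":"number"},"squeeze":{"type":"number"}},"required":["plan"]}

```bash
mkdir -p pics; cat > h.py <<'E'
import numpy as np, cv2
from scipy.spatial.transform import Rotation as R
from workcell import state, grab_frame, job_done, masks_of, landmark_of, pinch_z
def cam(f):
    K=np.array([[f['fx'],0,f['cx']],[0,f['fy'],f['cy']],[0,0,1.]]); 
    return K,np.array(f['dist'],float),cv2.Rodrigues(np.array(f['rvec'],float))[0],np.array(f['tvec'],float).reshape(3)
def cloud(f,mask):
    K,D,Rm,t=cam(f); r,c=np.nonzero(mask&(f['z_map']>0)); z=f['z_map'][r,c]
    n=cv2.undistortPoints(np.stack([c,r],1).astype(float).reshape(-1,1,2),K,D).reshape(-1,2)
    return (np.c_[n*z[:,None],z]-t)@Rm, np.c_[c,r]
def ray(f,px,h):
    K,D,Rm,t=cam(f); n=cv2.undistortPoints(np.array(px,float).reshape(1,1,2),K,D).reshape(2)
    d=Rm.T@np.r_[n,1]; o=-Rm.T@t; return o+d*(h-o[2])/d[2]
def proj(f,p):
    K,D,Rm,t=cam(f); return cv2.projectPoints(np.array(p,float).reshape(-1,1,3),cv2.Rodrigues(Rm)[0],t,K,D)[0].reshape(-1,2)
def save(f,n): cv2.imwrite('pics/'+n+'.png',f['img'][:,:,::-1])
def show():
    s=state(); print({k:np.round(s[k],2).tolist() for k in('time_s','qpos','ee_pos','ee_rot','force','gripper_width','gripper_force')}); return s
def totool(p):
    "shift in tool axes from the current TCP to world p"
    s=state(); return np.round(R.from_euler('xyz',s['ee_rot'],degrees=True).inv().apply(np.array(p)-s['ee_pos']),1)
E
python3 - <<'E'
from h import *
show(); print(pinch_z)
for cn in('top','side'):
    f=grab_frame(cn); save(f,cn+'0')
    for l,h in [('mill',0),('spline',112),('spline_top',132),('crank',0),('crank_grip',52),('crank_knob',65),('disc_a',0),('cone_a',0),('chest',0),('tray',22),('chest_drawer0_handle',62),('bowl',0),('garlic',0),('spoon',0),('tin',0),('jar',0),('mug',0)]:
        print(cn,l,[(round(d['p'],2),np.round(d['point']).tolist(),np.round(ray(f,d['point'],h)[:2]).tolist()) for d in landmark_of(cn,l)])
E
```

```text
{'time_s': 0.0, 'qpos': [-67.5, 18.35, 89.71, -0.0, 72.04, -1.14], 'ee_pos': [230.47, -526.24, 213.14], 'ee_rot': [-179.9, -0.0, 23.65], 'force': [-0.15, 1.0, 0.47], 'gripper_width': 90.89, 'gripper_force': 0.0}
18.8
top mill [(0.97, [203.0, 248.0], [449.0, 328.0]), (0.32, [291.0, 225.0], [507.0, 63.0])]
top spline [(0.6, [193.0, 244.0], [446.0, 329.0])]
top spline_top [(0.59, [192.0, 241.0], [453.0, 328.0])]
top crank [(0.59, [304.0, 203.0], [573.0, 19.0]), (0.57, [292.0, 230.0], [494.0, 61.0]), (0.52, [250.0, 148.0], [759.0, 182.0])]
top crank_grip [(0.78, [295.0, 228.0], [492.0, 48.0]), (0.52, [303.0, 203.0], [564.0, 21.0])]
top crank_knob [(0.78, [283.0, 259.0], [400.0, 85.0])]
top disc_a [(0.77, [276.0, 208.0], [562.0, 106.0]), (0.73, [306.0, 205.0], [568.0, 13.0])]
top cone_a [(0.68, [307.0, 175.0], [663.0, 7.0])]
top chest [(0.66, [379.0, 154.0], [721.0, -219.0]), (0.18, [278.0, 205.0], [572.0, 101.0])]
top tray [(0.86, [383.0, 199.0], [573.0, -217.0])]
top chest_drawer0_handle [(0.56, [379.0, 237.0], [453.0, -194.0]), (0.28, [251.0, 143.0], [752.0, 172.0])]
top bowl [(0.84, [
[... 771 characters left out ...]
e disc_a [(0.64, [292.0, 232.0], [575.0, 108.0]), (0.57, [307.0, 220.0], [572.0, 30.0])]
side cone_a [(0.47, [293.0, 207.0], [655.0, 17.0])]
side chest [(0.96, [315.0, 167.0], [738.0, -214.0])]
side tray [(0.78, [344.0, 180.0], [584.0, -205.0])]
side chest_drawer0_handle [(0.56, [370.0, 190.0], [452.0, -185.0])]
side bowl [(0.72, [225.0, 253.0], [684.0, 329.0]), (0.35, [422.0, 168.0], [401.0, -484.0])]
side garlic [(0.51, [254.0, 239.0], [656.0, 220.0])]
side spoon [(0.91, [285.0, 337.0], [309.0, 436.0])]
side tin [(0.97, [241.0, 216.0], [771.0, 172.0])]
side jar [(0.85, [259.0, 203.0], [770.0, 80.0])]
side mug [(0.87, [424.0, 169.0], [391.0, -486.0]), (0.46, [273.0, 269.0], [511.0, 275.0])]
```

View pics/top0.png

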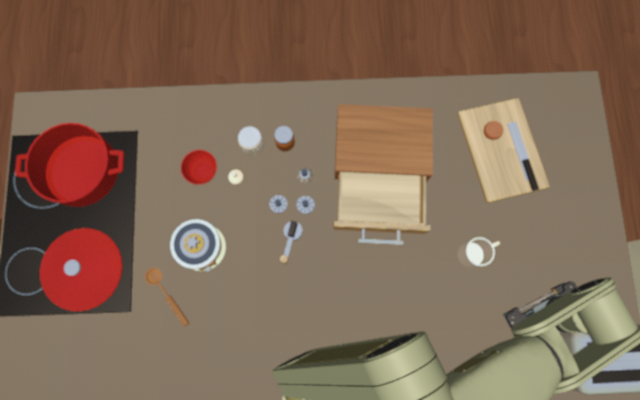

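View pics/side0.png

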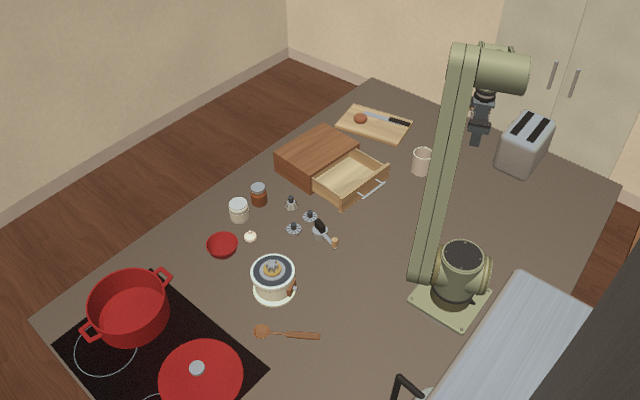

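The pictures agree with the networks. In the top view the mill is at (197,243), the crank at (293,230) with its knob at (284,259), the discs at (278,203) and (305,204), the single cone at (305,175), and the open drawer around (383,200). I'll move closer and use the wrist camera.

```bash
cat >> h.py <<'E'
def plan(p,yaw,n,pose=None):
    "n equal rows to TCP p with tool down at yaw (deg); row shift is in axes at row start"
    s=state(); p0=np.array(s['ee_pos']); y0=s['ee_rot'][2]
    if pose is not None: p0=np.array(pose[:3],float); y0=pose[3]
    dy=(yaw-y0+180)%360-180; st=(np.array(p)-p0)/n; rows=[]
    for i in range(n):
        a=np.radians(y0+dy*i/n); c,si=np.cos(a),np.sin(a)
        rows.append(dict(x=round(c*st[0]+si*st[1],1),y=round(si*st[0]-c*st[1],1),z=round(-st[2],1),rz=round(-np.radians(dy/n),3)))
    import json; print('from',np.round(p0,1),round(y0,1),'dy',round(dy,1))
    for i in range(0,n,10): print(json.dumps(rows[i:i+10]))
E
python3 - <<'E'
from h import *
f=grab_frame('wrist'); K,D,Rm,t=cam(f); o=-Rm.T@t; s=state()
Rt=R.from_euler('xyz',s['ee_rot'],degrees=True).as_matrix(); print('cam in tool',Rt.T@(o-s['ee_pos']),'\n',Rt.T@Rm.T, K[0,0])
plan([470,70,400],150,16)
E
```

```text
cam in tool [  67.94370581    0.51855095 -170.56784245] 
 [[ 3.35953379e-04 -9.70309259e-01 -2.41867379e-01]
 [ 9.99999765e-01  1.81282713e-04  6.61738701e-04]
 [-5.98244814e-04 -2.41867544e-01  9.70309092e-01]] 309.38656751392597
from [ 230.7 -526.7  214. ] 23.7 dy 126.3
[{"x": 28.7, "y": -28.2, "z": -11.6, "rz": -0.138}, {"x": 32.3, "y": -24.0, "z": -11.6, "rz": -0.138}, {"x": 35.2, "y": -19.3, "z": -11.6, "rz": -0.138}, {"x": 37.6, "y": -14.3, "z": -11.6, "rz": -0.138}, {"x": 39.2, "y": -9.0, "z": -11.6, "rz": -0.138}, {"x": 40.0, "y": -3.5, "z": -11.6, "rz": -0.138}, {"x": 40.1, "y": 2.0, "z": -11.6, "rz": -0.138}, {"x": 39.5, "y": 7.5, "z": -11.6, "rz": -0.138}, {"x": 38.1, "y": 12.9, "z": -11.6, "rz": -0.138}, {"x": 35.9, "y": 18.0, "z": -11.6, "rz": -0.138}]
[{"x": 33.1, "y": 22.7, "z": -11.6, "rz": -0.138}, {"x": 29.7, "y": 27.1, "z": -11.6, "rz": -0.138}, {"x": 25.7, "y": 30.9, "z": -11.6, "rz": -0.138}, {"x": 21.2, "y": 34.1, "z": -11.6, "rz": -0.138}, {"x": 16.3, "y": 36.7, "z": -11.6, "rz": -0.138}, {"x": 11.1, "y": 38.6, "z": -11.6, "rz": -0.138}]
```

move_arm([
  {"x": 28.7, "y": -28.2, "z": -11.6, "rz": -0.138},
  {"x": 32.3, "y": -24.0, "z": -11.6, "rz": -0.138},
  {"x": 35.2, "y": -19.3, "z": -11.6, "rz": -0.138},
  {"x": 37.6, "y": -14.3, "z": -11.6, "rz": -0.138},
  {"x": 39.2, "y": -9.0, "z": -11.6, "rz": -0.138},
  {"x": 40.0, "y": -3.5, "z": -11.6, "rz": -0.138},
  {"x": 40.1, "y": 2.0, "z": -11.6, "rz": -0.138},
  {"x": 39.5, "y": 7.5, "z": -11.6, "rz": -0.138},
  {"x": 38.1, "y": 12.9, "z": -11.6, "rz": -0.138},
  {"x": 35.9, "y": 18.0, "z": -11.6, "rz": -0.138},
])

```text
schema error: expected keys x, y, z, rx, ry, rz
```

move_arm([
  {"x": 33.1, "y": 22.7, "z": -11.6, "rz": -0.138},
  {"x": 29.7, "y": 27.1, "z": -11.6, "rz": -0.138},
  {"x": 25.7, "y": 30.9, "z": -11.6, "rz": -0.138},
  {"x": 21.2, "y": 34.1, "z": -11.6, "rz": -0.138},
  {"x": 16.3, "y": 36.7, "z": -11.6, "rz": -0.138},
  {"x": 11.1, "y": 38.6, "z": -11.6, "rz": -0.138},
  {"x": 0},
  {"x": 0},
])

```text
schema error: expected keys x, y, z, rx, ry, rz
```

```bash
cat > look.py <<'E'
from h import *
import sys
def look(name,labels=None,vw=True):
    f=grab_frame('wrist'); 
    if vw: save(f,name)
    H=dict(mill=0,spline=112,spline_top=132,crank=0,crank_grip=52,crank_knob=65,disc_a=0,cone_a=0,chest=0,tray=22,chest_drawer0_handle=62)
    for l in labels or H:
        print(l,[(round(d['p'],2),np.round(d['point'],1).tolist(),np.round(ray(f,d['point'],H[l])[:2],1).tolist()) for d in landmark_of('wrist',l)])
    return f
E
python3 - <<'E'
from look import *
show(); f=look('w1')
E
```

```text
{'time_s': 1.85, 'qpos': [-67.49, 18.31, 89.64, 0.0, 72.05, -1.15], 'ee_pos': [230.68, -526.71, 213.96], 'ee_rot': [180.0, -0.0, 23.65], 'force': [-0.38, 0.19, -0.86], 'gripper_width': 91.36, 'gripper_force': 0.0}
mill [(0.33, [328.0, 28.7], [400.2, -470.7])]
spline []
spline_top []
crank [(0.74, [331.2, 28.0], [402.3, -473.7])]
crank_grip []
crank_knob []
disc_a []
cone_a []
chest []
tray []
chest_drawer0_handle []
```

View pics/w1.png

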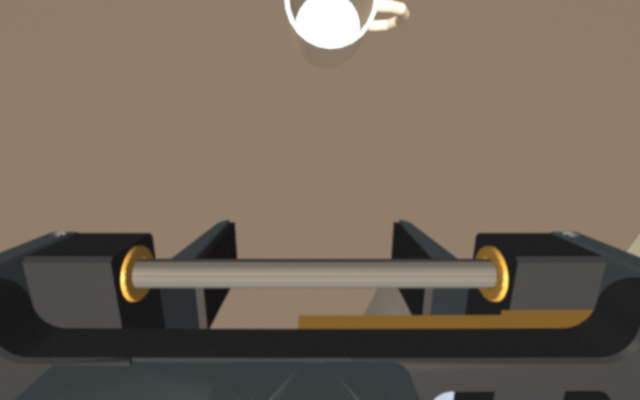

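```bash
sed -i 's/rows.append(dict(/rows.append(dict(rx=0,ry=0,/' h.py; python3 - <<'E'
from h import *
plan([560,60,420],150,18)
E
```

```text
from [ 230.7 -526.7  214. ] 23.7 dy 126.3
[{"rx": 0, "ry": 0, "x": 29.8, "y": -22.5, "z": -11.4, "rz": -0.123}, {"rx": 0, "ry": 0, "x": 32.4, "y": -18.7, "z": -11.4, "rz": -0.123}, {"rx": 0, "ry": 0, "x": 34.4, "y": -14.6, "z": -11.4, "rz": -0.123}, {"rx": 0, "ry": 0, "x": 35.9, "y": -10.3, "z": -11.4, "rz": -0.123}, {"rx": 0, "ry": 0, "x": 36.9, "y": -5.8, "z": -11.4, "rz": -0.123}, {"rx": 0, "ry": 0, "x": 37.4, "y": -1.3, "z": -11.4, "rz": -0.123}, {"rx": 0, "ry": 0, "x": 37.2, "y": 3.3, "z": -11.4, "rz": -0.123}, {"rx": 0, "ry": 0, "x": 36.5, "y": 7.8, "z": -11.4, "rz": -0.123}, {"rx": 0, "ry": 0, "x": 35.3, "y": 12.2, "z": -11.4, "rz": -0.123}, {"rx": 0, "ry": 0, "x": 33.6, "y": 16.5, "z": -11.4, "rz": -0.123}]
[{"rx": 0, "ry": 0, "x": 31.3, "y": 20.4, "z": -11.4, "rz": -0.123}, {"rx": 0, "ry": 0, "x": 28.6, "y": 24.1, "z": -11.4, "rz": -0.123}, {"rx": 0, "ry": 0, "x": 25.4, "y": 27.4, "z": -11.4, "rz": -0.123}, {"rx": 0, "ry": 0, "x": 21.9, "y": 30.3, "z": -11.4, "rz": -0.123}, {"rx": 0, "ry": 0, "x": 18.0, "y": 32.8, "z": -11.4, "rz": -0.123}, {"rx": 0, "ry": 0, "x": 13.9, "y": 34.7, "z": -11.4, "rz": -0.123}, {"rx": 0, "ry": 0, "x": 9.5, "y": 36.2, "z": -11.4, "rz": -0.123}, {"rx": 0, "ry": 0, "x": 5.0, "y": 37.0, "z": -11.4, "rz": -0.123}]
```

move_arm([
  {"rx": 0, "ry": 0, "x": 29.8, "y": -22.5, "z": -11.4, "rz": -0.123},
  {"rx": 0, "ry": 0, "x": 32.4, "y": -18.7, "z": -11.4, "rz": -0.123},
  {"rx": 0, "ry": 0, "x": 34.4, "y": -14.6, "z": -11.4, "rz": -0.123},
  {"rx": 0, "ry": 0, "x": 35.9, "y": -10.3, "z": -11.4, "rz": -0.123},
  {"rx": 0, "ry": 0, "x": 36.9, "y": -5.8, "z": -11.4, "rz": -0.123},
  {"rx": 0, "ry": 0, "x": 37.4, "y": -1.3, "z": -11.4, "rz": -0.123},
  {"rx": 0, "ry": 0, "x": 37.2, "y": 3.3, "z": -11.4, "rz": -0.123},
  {"rx": 0, "ry": 0, "x": 36.5, "y": 7.8, "z": -11.4, "rz": -0.123},
  {"rx": 0, "ry": 0, "x": 35.3, "y": 12.2, "z": -11.4, "rz": -0.123},
  {"rx": 0, "ry": 0, "x": 33.6, "y": 16.5, "z": -11.4, "rz": -0.123},
])

```text
time_s: 3.45
ee_pos: [413.3, -199.0, 328.6]
ee_rot: [180.0, 0.0, 94.4]
force: [0.1, -0.5, 0.1]
gripper_width: 91.5
gripper_force: 0.0
```

move_arm([
  {"rx": 0, "ry": 0, "x": 31.3, "y": 20.4, "z": -11.4, "rz": -0.123},
  {"rx": 0, "ry": 0, "x": 28.6, "y": 24.1, "z": -11.4, "rz": -0.123},
  {"rx": 0, "ry": 0, "x": 25.4, "y": 27.4, "z": -11.4, "rz": -0.123},
  {"rx": 0, "ry": 0, "x": 21.9, "y": 30.3, "z": -11.4, "rz": -0.123},
  {"rx": 0, "ry": 0, "x": 18.0, "y": 32.8, "z": -11.4, "rz": -0.123},
  {"rx": 0, "ry": 0, "x": 13.9, "y": 34.7, "z": -11.4, "rz": -0.123},
  {"rx": 0, "ry": 0, "x": 9.5, "y": 36.2, "z": -11.4, "rz": -0.123},
  {"rx": 0, "ry": 0, "x": 5.0, "y": 37.0, "z": -11.4, "rz": -0.123},
  {"x": 0, "y": 0, "z": 0, "rx": 0, "ry": 0, "rz": 0},
  {"x": 0, "y": 0, "z": 0, "rx": 0, "ry": 0, "rz": 0},
])

```text
time_s: 4.45
ee_pos: [557.5, 61.8, 418.7]
ee_rot: [-179.9, -0.0, 150.5]
force: [-0.3, 0.3, 0.2]
gripper_width: 91.3
gripper_force: 0.0
```

```bash
python3 - <<'E'
from look import *
show(); f=look('w2')
E
```

```text
{'time_s': 4.45, 'qpos': [5.17, 14.21, 66.79, -0.04, 99.05, -55.36], 'ee_pos': [557.46, 61.81, 418.7], 'ee_rot': [-179.94, -0.02, 150.53], 'force': [-0.33, 0.28, 0.19], 'gripper_width': 91.26, 'gripper_force': 0.0}
mill [(0.61, [417.0, 34.7], [448.7, 327.7])]
spline [(0.98, [445.1, 12.7], [452.0, 329.1])]
spline_top [(0.96, [453.2, 7.3], [453.3, 331.3])]
crank [(0.82, [291.8, 137.0], [491.5, 51.6]), (0.54, [199.6, 244.9], [583.8, -219.9])]
crank_grip [(0.83, [292.6, 135.9], [491.2, 57.5])]
crank_knob [(0.7, [280.0, 79.9], [406.7, 84.9])]
disc_a [(0.63, [336.3, 165.6], [579.0, 98.4]), (0.63, [294.6, 184.1], [570.8, 11.3]), (0.56, [416.3, 37.0], [451.4, 325.1])]
cone_a [(0.95, [321.5, 222.2], [663.4, 19.2])]
chest [(0.64, [418.7, 171.3], [665.9, 230.4]), (0.55, [239.2, 304.0], [736.6, -222.9]), (0.38, [417.8, 33.8], [448.1, 329.6])]
tray [(0.7, [200.1, 246.3], [583.5, -208.9]), (0.62, [472.6, 153.9], [679.0, 324.3])]
chest_drawer0_handle [(0.62, [151.0, 186.8], [444.6, -199.2]), (0.45, [289.5, 132.9], [484.6, 56.2])]
```

View pics/w2.png

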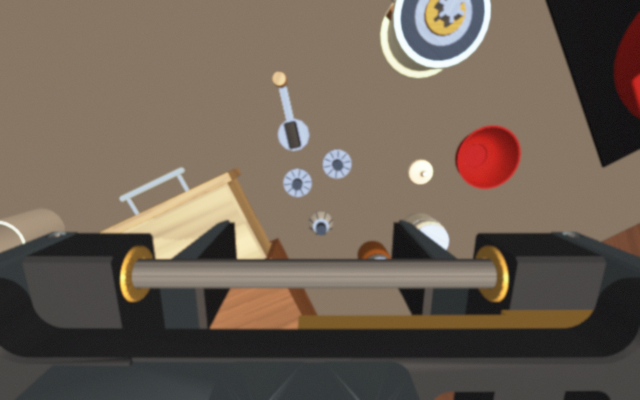

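The picture shows the crank at (293,135) with its knob at (280,79). The discs are at (337,164) and (297,183), the cone at (320,223), and the shaft at (447,12). I'll refine these with depth.

```bash
python3 - <<'E'
from look import *
f=grab_frame('wrist'); P,px=cloud(f,np.ones((400,640),bool))
for n,c,r,lo,hi in [('grip',(491,57),35,58,72),('drum',(491,57),40,26,36),('knob',(406,85),20,58,72),('stubA',(578,98),22,28,44),('discA',(578,98),35,7,20),('stubB',(570,11),22,28,44),('discB',(570,11),35,7,20),('coneStub',(663,17),20,44,60),('flange',(452,329),35,106,117),('splinetop',(452,329),22,124,140),('milltop',(452,329),80,94,104)]:
    m=(np.hypot(*(P[:,:2]-c).T)<r)&(P[:,2]>lo)&(P[:,2]<hi); Q=P[m]
    if len(Q)<4: print(n,len(Q)); continue
    rc=cv2.minAreaRect(Q[:,:2].astype(np.float32)); print(n,len(Q),Q.mean(0).round(1),'rect',np.round(rc[0],1),np.round(rc[1],1),round(rc[2],1), 'z med',np.median(Q[:,2]).round(1))
# spline crop enlarged
a=f['img'][0:50,395:495]; cv2.imwrite('pics/sp.png',cv2.resize(a[:,:,::-1],None,fx=8,fy=8,interpolation=cv2.INTER_CUBIC))
E
```

```text
grip 326 [489.1  58.   64.5] rect [489.3  57.6] [20.1 43.6] 73.4 z med 64.6
drum 475 [485.7  60.   30.8] rect [485.9  56.4] [60.3 53.2] 16.3 z med 30.8
knob 158 [403.6  84.1  64. ] rect [403.   84.3] [20.6 21.3] 87.6 z med 64.2
stubA 101 [574.3 100.   35.6] rect [574.6 100.2] [19.4 17.7] 61.1 z med 35.9
discA 538 [573.8 100.1  12. ] rect [574.  100.3] [50.4 51.9] 61.2 z med 12.0
stubB 94 [568.9  18.7  35.7] rect [568.8  18.8] [18.2 18.3] 17.6 z med 35.8
discB 519 [568.5  19.3  12.1] rect [569.2  19. ] [51.2 53. ] 59.7 z med 12.1
coneStub 99 [660.5  17.9  51.5] rect [660.9  17.8] [18.5 17.9] 60.4 z med 52.0
flange 724 [457.4 320.5 111.7] rect [457.2 325.3] [63.3 42.9] 58.7 z med 111.8
splinetop 425 [453.8 327.4 130.8] rect [455.5 326.9] [34.1 28.2] 57.4 z med 131.4
milltop 3810 [471.4 314.8 100.7] rect [472.5 317.7] [137.1  88. ] 60.6 z med 100.6
```

Heights and sizes match. The grip bar is at (489.3, 57.6), the knob is 90 mm away, and the crank yaw is about 163°. Next is the grasp.

```bash
python3 - <<'E'
from h import *
plan([489.5,57.7,110],163,8); plan([489.5,57.7,34],163,2,[489.5,57.7,110,163])
E
```

```text
from [557.3  61.3 419.2] 150.5 dy 12.5
[{"rx": 0, "ry": 0, "x": 7.2, "y": -4.6, "z": 38.6, "rz": -0.027}, {"rx": 0, "ry": 0, "x": 7.3, "y": -4.4, "z": 38.6, "rz": -0.027}, {"rx": 0, "ry": 0, "x": 7.4, "y": -4.2, "z": 38.6, "rz": -0.027}, {"rx": 0, "ry": 0, "x": 7.5, "y": -4.0, "z": 38.6, "rz": -0.027}, {"rx": 0, "ry": 0, "x": 7.6, "y": -3.8, "z": 38.6, "rz": -0.027}, {"rx": 0, "ry": 0, "x": 7.7, "y": -3.6, "z": 38.6, "rz": -0.027}, {"rx": 0, "ry": 0, "x": 7.8, "y": -3.3, "z": 38.6, "rz": -0.027}, {"rx": 0, "ry": 0, "x": 7.9, "y": -3.1, "z": 38.6, "rz": -0.027}]
from [489.5  57.7 110. ] 163 dy 0
[{"rx": 0, "ry": 0, "x": 0.0, "y": 0.0, "z": 38.0, "rz": -0.0}, {"rx": 0, "ry": 0, "x": 0.0, "y": 0.0, "z": 38.0, "rz": -0.0}]
```

move_arm([
  {"rx": 0, "ry": 0, "x": 7.2, "y": -4.6, "z": 38.6, "rz": -0.027},
  {"rx": 0, "ry": 0, "x": 7.3, "y": -4.4, "z": 38.6, "rz": -0.027},
  {"rx": 0, "ry": 0, "x": 7.4, "y": -4.2, "z": 38.6, "rz": -0.027},
  {"rx": 0, "ry": 0, "x": 7.5, "y": -4.0, "z": 38.6, "rz": -0.027},
  {"rx": 0, "ry": 0, "x": 7.6, "y": -3.8, "z": 38.6, "rz": -0.027},
  {"rx": 0, "ry": 0, "x": 7.7, "y": -3.6, "z": 38.6, "rz": -0.027},
  {"rx": 0, "ry": 0, "x": 7.8, "y": -3.3, "z": 38.6, "rz": -0.027},
  {"rx": 0, "ry": 0, "x": 7.9, "y": -3.1, "z": 38.6, "rz": -0.027},
  {"x": 0, "y": 0, "z": 0, "rx": 0, "ry": 0, "rz": 0},
  {"x": 0, "y": 0, "z": 0, "rx": 0, "ry": 0, "rz": 0},
])

```text
time_s: 6.1
ee_pos: [490.2, 57.8, 111.0]
ee_rot: [180.0, 0.0, 162.9]
force: [0.9, 0.5, 0.0]
gripper_width: 91.2
gripper_force: 0.0
```

```bash
python3 - <<'E'
from h import *
show(); print(totool([489.5,57.7,34]))
f=grab_frame('wrist'); P,px=cloud(f,np.ones((400,640),bool))
for n,c,r,lo,hi in [('grip',(491,57),35,58,72),('knob',(406,85),20,58,72)]:
    m=(np.hypot(*(P[:,:2]-c).T)<r)&(P[:,2]>lo)&(P[:,2]<hi); Q=P[m]
    if len(Q)<4: print(n,len(Q)); continue
    rc=cv2.minAreaRect(Q[:,:2].astype(np.float32)); print(n,len(Q),'rect',np.round(rc[0],1),np.round(rc[1],1),round(rc[2],1))
E
```

```text
{'time_s': 6.1, 'qpos': [5.4, 16.42, 108.83, -0.01, 54.71, -67.45], 'ee_pos': [490.24, 57.84, 111.02], 'ee_rot': [179.99, 0.04, 162.85], 'force': [0.93, 0.49, 0.04], 'gripper_width': 91.21, 'gripper_force': 0.0}
[ 0.7 -0.4 77. ]
grip 1537 rect [488.2  58.3] [19.6 43.1] 72.6
knob 858 rect [402.7  84.2] [21.4 20.8] 29.3
```

View pics/sp.png

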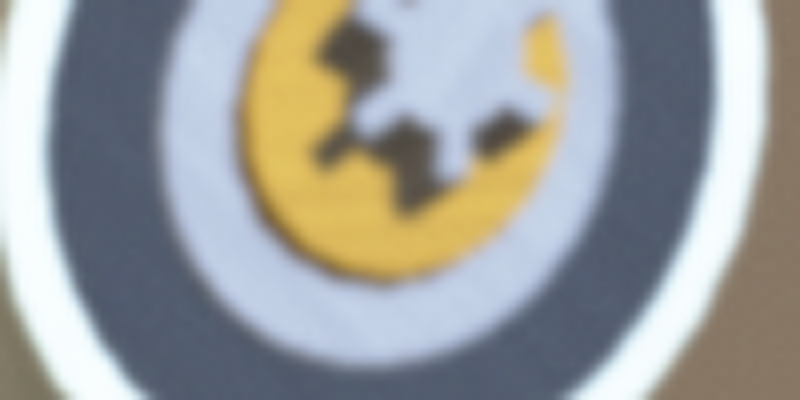

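move_arm([
  {"x": 1.5, "y": -0.3, "z": 27, "rx": 0, "ry": 0, "rz": 0},
  {"x": 0, "y": 0, "z": 25, "rx": 0, "ry": 0, "rz": 0},
  {"x": 0, "y": 0, "z": 25, "rx": 0, "ry": 0, "rz": 0},
  {"x": 0, "y": 0, "z": 0, "rx": 0, "ry": 0, "rz": 0},
  {"x": 0, "y": 0, "z": 0, "rx": 0, "ry": 0, "rz": 0},
])

```text
time_s: 6.65
ee_pos: [490.0, 58.1, 35.1]
ee_rot: [179.9, 0.2, 162.9]
force: [0.1, 0.4, 0.7]
gripper_width: 91.1
gripper_force: 0.0
```

move_arm([
  {"x": 0, "y": 0, "z": 0, "rx": 0, "ry": 0, "rz": 0},
  {"x": 0, "y": 0, "z": 0, "rx": 0, "ry": 0, "rz": 0},
  {"x": 0, "y": 0, "z": 0, "rx": 0, "ry": 0, "rz": 0},
  {"x": 0, "y": 0, "z": 0, "rx": 0, "ry": 0, "rz": 0},
  {"x": 0, "y": 0, "z": 0, "rx": 0, "ry": 0, "rz": 0},
  {"x": 0, "y": 0, "z": 0, "rx": 0, "ry": 0, "rz": 0},
  {"x": 0, "y": 0, "z": 0, "rx": 0, "ry": 0, "rz": 0},
  {"x": 0, "y": 0, "z": 0, "rx": 0, "ry": 0, "rz": 0},
], grip=0, squeeze=45)

```text
time_s: 7.45
ee_pos: [487.9, 57.9, 33.3]
ee_rot: [-180.0, -0.0, 162.9]
force: [-0.1, 0.7, -0.0]
gripper_width: 30.5
gripper_force: 0.0
```

move_arm([
  {"x": 0, "y": 0, "z": 0, "rx": 0, "ry": 0, "rz": 0},
  {"x": 0, "y": 0, "z": 0, "rx": 0, "ry": 0, "rz": 0},
  {"x": 0, "y": 0, "z": 0, "rx": 0, "ry": 0, "rz": 0},
  {"x": 0, "y": 0, "z": -10, "rx": 0, "ry": 0, "rz": 0},
  {"x": 0, "y": 0, "z": -20, "rx": 0, "ry": 0, "rz": 0},
  {"x": 0, "y": 0, "z": -30, "rx": 0, "ry": 0, "rz": 0},
  {"x": 0, "y": 0, "z": -30, "rx": 0, "ry": 0, "rz": 0},
  {"x": 0, "y": 0, "z": -30, "rx": 0, "ry": 0, "rz": 0},
  {"x": 0, "y": 0, "z": 0, "rx": 0, "ry": 0, "rz": 0},
  {"x": 0, "y": 0, "z": 0, "rx": 0, "ry": 0, "rz": 0},
])

```text
time_s: 8.45
ee_pos: [487.5, 57.8, 153.4]
ee_rot: [-180.0, 0.0, 162.9]
force: [-0.6, -0.2, -3.0]
gripper_width: 20.0
gripper_force: 45.0
```

```bash
python3 - <<'E'
from h import *
show(); plan([463,148,330],120,8)
E
```

```text
{'time_s': 8.45, 'qpos': [5.43, 13.65, 105.71, -0.01, 60.64, -67.45], 'ee_pos': [487.51, 57.82, 153.36], 'ee_rot': [-180.0, 0.01, 162.88], 'force': [-0.58, -0.21, -2.97], 'gripper_width': 20.02, 'gripper_force': 45.0}
from [487.5  57.8 153.4] 162.9 dy -42.9
[{"rx": 0, "ry": 0, "x": 6.2, "y": 9.9, "z": -22.1, "rz": 0.094}, {"rx": 0, "ry": 0, "x": 7.1, "y": 9.2, "z": -22.1, "rz": 0.094}, {"rx": 0, "ry": 0, "x": 8.0, "y": 8.5, "z": -22.1, "rz": 0.094}, {"rx": 0, "ry": 0, "x": 8.7, "y": 7.8, "z": -22.1, "rz": 0.094}, {"rx": 0, "ry": 0, "x": 9.4, "y": 6.9, "z": -22.1, "rz": 0.094}, {"rx": 0, "ry": 0, "x": 10.0, "y": 6.0, "z": -22.1, "rz": 0.094}, {"rx": 0, "ry": 0, "x": 10.5, "y": 5.0, "z": -22.1, "rz": 0.094}, {"rx": 0, "ry": 0, "x": 11.0, "y": 4.0, "z": -22.1, "rz": 0.094}]
```

move_arm([
  {"rx": 0, "ry": 0, "x": 6.2, "y": 9.9, "z": -22.1, "rz": 0.094},
  {"rx": 0, "ry": 0, "x": 7.1, "y": 9.2, "z": -22.1, "rz": 0.094},
  {"rx": 0, "ry": 0, "x": 8.0, "y": 8.5, "z": -22.1, "rz": 0.094},
  {"rx": 0, "ry": 0, "x": 8.7, "y": 7.8, "z": -22.1, "rz": 0.094},
  {"rx": 0, "ry": 0, "x": 9.4, "y": 6.9, "z": -22.1, "rz": 0.094},
  {"rx": 0, "ry": 0, "x": 10.0, "y": 6.0, "z": -22.1, "rz": 0.094},
  {"rx": 0, "ry": 0, "x": 10.5, "y": 5.0, "z": -22.1, "rz": 0.094},
  {"rx": 0, "ry": 0, "x": 11.0, "y": 4.0, "z": -22.1, "rz": 0.094},
  {"x": 0, "y": 0, "z": 0, "rx": 0, "ry": 0, "rz": 0},
  {"x": 0, "y": 0, "z": 0, "rx": 0, "ry": 0, "rz": 0},
])

```text
time_s: 9.45
ee_pos: [463.1, 147.6, 328.0]
ee_rot: [-179.8, -0.0, 119.9]
force: [0.7, -1.0, -2.9]
gripper_width: 19.6
gripper_force: 45.0
```

```bash
cat > spl.py <<'E'
from look import *
s=show(); f=look('w3',['spline','spline_top','crank_grip','crank_knob'],False)
P,px=cloud(f,np.ones((400,640),bool)); c0=np.array([452,328.])
for n,r,lo,hi in [('flange',40,108,116),('top',22,126,137),('mill',90,96,105)]:
    m=(np.hypot(*(P[:,:2]-c0).T)<r)&(P[:,2]>lo)&(P[:,2]<hi); Q=P[m][:,:2].astype(np.float32); print(n,len(Q),np.round(cv2.minEnclosingCircle(Q),1) if 0 else (np.round(cv2.minEnclosingCircle(Q)[0],1),round(cv2.minEnclosingCircle(Q)[1],1)), 'z',np.median(P[m][:,2]).round(1))
    if n=='top':
        c=np.array(cv2.minEnclosingCircle(Q)[0]); d=Q-c; rr=np.hypot(*d.T); k=rr>13.5; a=np.arctan2(d[k,1],d[k,0])
        ph=np.degrees(np.angle(np.exp(6j*a).mean()))/6; print('n',k.sum(),'phase mod 60:',round(ph,1),'coherence',abs(np.exp(6j*a).mean()).round(2))
# knob in hand
T=np.array(s['ee_pos']); y=np.radians(s['ee_rot'][2]); k=T[:2]+90*np.array([np.cos(y),np.sin(y)])
m=(np.hypot(*(P[:,:2]-k).T)<25)&(abs(P[:,2]-(T[2]+31.5))<8); Q=P[m][:,:2].astype(np.float32); 
if len(Q)>10:
    kc=np.array(cv2.minEnclosingCircle(Q)[0]); print('knob',len(Q),kc,cv2.minEnclosingCircle(Q)[1],'z',np.median(P[m][:,2])-T[2],'dir',np.degrees(np.arctan2(*(kc-T[:2])[::-1])), 'len',np.hypot(*(kc-T[:2])),'tool yaw',s['ee_rot'][2])
a,b=np.round(proj(f,[452,328,125])[0]).astype(int); x0=max(0,a-60); y0=max(0,b-50)
cv2.imwrite('pics/sp2.png',cv2.resize(f['img'][y0:y0+100,x0:x0+130,::-1],None,fx=5,fy=5,interpolation=cv2.INTER_CUBIC)); print(x0,y0)
E
python3 spl.py
```

```text
{'time_s': 9.45, 'qpos': [16.35, 7.2, 88.11, -0.05, 84.89, -13.58], 'ee_pos': [463.06, 147.56, 328.04], 'ee_rot': [-179.79, -0.0, 119.93], 'force': [0.72, -0.96, -2.93], 'gripper_width': 19.64, 'gripper_force': 45.0}
spline [(0.72, [384.5, 44.0], [451.9, 327.4])]
spline_top [(0.8, [389.1, 35.4], [450.4, 330.8]), (0.7, [441.0, 290.2], [676.3, 111.1])]
crank_grip [(0.98, [314.2, 262.7], [530.6, 30.2])]
crank_knob [(0.85, [315.4, 77.5], [398.1, 263.2])]
flange 1252 (array([451.2, 329.9]), 28.1) z 111.7
top 665 (array([451.3, 330.1]), 18.7) z 131.5
n 193 phase mod 60: -26.0 coherence 0.81
mill 7900 (array([451.3, 329.9]), 69.1) z 100.9
knob 2134 [418.51806641 224.67308044] 10.962965965270996 z 31.215329349594015 dir 120.01470712878124 len 89.05204281260384 tool yaw 119.93326439035872
327 0
```

View pics/sp2.png

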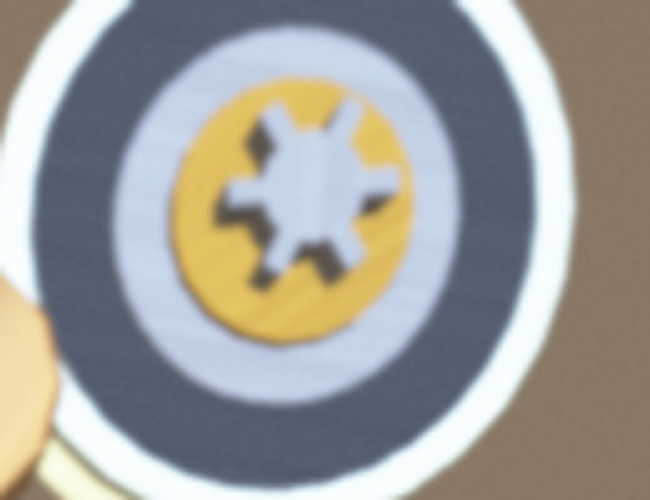

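The crop shows the six ribs clearly. The shaft centre is (451.3, 330.0), and a rib lies at 34° mod 60°, so yaw 154° should mesh. The crank sits about 1 mm behind the TCP in the hand.

```bash
python3 - <<'E'
from h import *
plan([450.4,330.4,180],154,8)
E
```

```text
from [463.3 147.4 328.7] 119.8 dy 34.2
[{"rx": 0, "ry": 0, "x": 20.7, "y": 10.0, "z": 18.6, "rz": -0.075}, {"rx": 0, "ry": 0, "x": 19.9, "y": 11.5, "z": 18.6, "rz": -0.075}, {"rx": 0, "ry": 0, "x": 18.9, "y": 12.9, "z": 18.6, "rz": -0.075}, {"rx": 0, "ry": 0, "x": 17.9, "y": 14.3, "z": 18.6, "rz": -0.075}, {"rx": 0, "ry": 0, "x": 16.8, "y": 15.6, "z": 18.6, "rz": -0.075}, {"rx": 0, "ry": 0, "x": 15.6, "y": 16.8, "z": 18.6, "rz": -0.075}, {"rx": 0, "ry": 0, "x": 14.3, "y": 17.9, "z": 18.6, "rz": -0.075}, {"rx": 0, "ry": 0, "x": 12.9, "y": 18.9, "z": 18.6, "rz": -0.075}]
```

move_arm([
  {"rx": 0, "ry": 0, "x": 20.7, "y": 10.0, "z": 18.6, "rz": -0.075},
  {"rx": 0, "ry": 0, "x": 19.9, "y": 11.5, "z": 18.6, "rz": -0.075},
  {"rx": 0, "ry": 0, "x": 18.9, "y": 12.9, "z": 18.6, "rz": -0.075},
  {"rx": 0, "ry": 0, "x": 17.9, "y": 14.3, "z": 18.6, "rz": -0.075},
  {"rx": 0, "ry": 0, "x": 16.8, "y": 15.6, "z": 18.6, "rz": -0.075},
  {"rx": 0, "ry": 0, "x": 15.6, "y": 16.8, "z": 18.6, "rz": -0.075},
  {"rx": 0, "ry": 0, "x": 14.3, "y": 17.9, "z": 18.6, "rz": -0.075},
  {"rx": 0, "ry": 0, "x": 12.9, "y": 18.9, "z": 18.6, "rz": -0.075},
  {"x": 0, "y": 0, "z": 0, "rx": 0, "ry": 0, "rz": 0},
  {"x": 0, "y": 0, "z": 0, "rx": 0, "ry": 0, "rz": 0},
])

```text
time_s: 10.7
ee_pos: [450.3, 330.5, 180.5]
ee_rot: [-179.9, -0.0, 154.2]
force: [0.6, -0.1, -2.6]
gripper_width: 19.8
gripper_force: 45.0
```

```bash
python3 - <<'E'
from h import *
f=grab_frame('wrist')
s=show(); print(totool([450.4,330.4,146]))
P,px=cloud(f,np.ones((400,640),bool)); T=np.array(s['ee_pos']); y=np.radians(s['ee_rot'][2]); k=T[:2]+90*np.array([np.cos(y),np.sin(y)])
m=(np.hypot(*(P[:,:2]-k).T)<25)&(abs(P[:,2]-(T[2]+31.5))<8); Q=P[m][:,:2].astype(np.float32); 
kc=np.array(cv2.minEnclosingCircle(Q)[0]); print('knob',kc,cv2.minEnclosingCircle(Q)[1],'z',np.median(P[m][:,2])-T[2],'dir',np.degrees(np.arctan2(*(kc-T[:2])[::-1])), 'len',np.hypot(*(kc-T[:2])))
E
```

```text
{'time_s': 10.75, 'qpos': [35.08, 18.17, 94.74, -0.04, 67.11, -29.04], 'ee_pos': [450.71, 330.36, 181.35], 'ee_rot': [-179.96, 0.02, 154.14], 'force': [0.46, 0.78, -2.84], 'gripper_width': 19.87, 'gripper_force': 45.0}
[ 0.3 -0.1 35.3]
knob [369.66653442 368.81964111] 10.980466842651367 z 27.69174877388798 dir 154.61545153018193 len 89.70375025494168
```

move_arm([
  {"x": 0.2, "y": 0, "z": 5, "rx": 0, "ry": 0, "rz": 0},
  {"x": 0, "y": 0, "z": 5, "rx": 0, "ry": 0, "rz": 0},
  {"x": 0, "y": 0, "z": 3, "rx": 0, "ry": 0, "rz": 0},
  {"x": 0, "y": 0, "z": 3, "rx": 0, "ry": 0, "rz": 0},
  {"x": 0, "y": 0, "z": 3, "rx": 0, "ry": 0, "rz": 0},
  {"x": 0, "y": 0, "z": 2, "rx": 0, "ry": 0, "rz": 0},
])

```text
time_s: 11.35
ee_pos: [450.3, 330.9, 160.0]
ee_rot: [-180.0, -0.0, 154.2]
force: [-0.1, 0.3, -3.2]
gripper_width: 20.0
gripper_force: 45.0
```

move_arm([
  {"x": 0, "y": 0, "z": 3, "rx": 0, "ry": 0, "rz": 0},
  {"x": 0, "y": 0, "z": 3, "rx": 0, "ry": 0, "rz": 0},
  {"x": 0, "y": 0, "z": 3, "rx": 0, "ry": 0, "rz": 0},
  {"x": 0, "y": 0, "z": 2, "rx": 0, "ry": 0, "rz": 0},
  {"x": 0, "y": 0, "z": 0, "rx": 0, "ry": 0, "rz": 0},
])

```text
time_s: 11.85
ee_pos: [450.1, 330.9, 148.9]
ee_rot: [-180.0, -0.0, 154.2]
force: [-0.5, 0.2, -3.4]
gripper_width: 20.3
gripper_force: 45.0
```

move_arm([
  {"x": 0, "y": 0, "z": 1.5, "rx": 0, "ry": 0, "rz": 0},
  {"x": 0, "y": 0, "z": 1.5, "rx": 0, "ry": 0, "rz": 0},
  {"x": 0, "y": 0, "z": 1, "rx": 0, "ry": 0, "rz": 0},
  {"x": 0, "y": 0, "z": 0, "rx": 0, "ry": 0, "rz": 0},
])

```text
time_s: 12.25
ee_pos: [450.5, 331.1, 146.0]
ee_rot: [180.0, 0.0, 154.2]
force: [-0.7, -0.5, 2.8]
gripper_width: 19.9
gripper_force: 45.0
```

move_arm([
  {"x": 0, "y": 0.1, "z": 0.5, "rx": 0, "ry": 0, "rz": 0.08},
  {"x": 0, "y": 0.1, "z": 0, "rx": 0, "ry": 0, "rz": 0.08},
  {"x": 0, "y": 0.1, "z": 0, "rx": 0, "ry": 0, "rz": 0.08},
  {"x": 0, "y": 0.1, "z": 0, "rx": 0, "ry": 0, "rz": 0.08},
  {"x": 0, "y": 0.1, "z": 0, "rx": 0, "ry": 0, "rz": 0.08},
  {"x": 0, "y": 0.1, "z": 0, "rx": 0, "ry": 0, "rz": 0.08},
  {"x": 0, "y": 0.1, "z": 0, "rx": 0, "ry": 0, "rz": 0.08},
  {"x": 0, "y": 0.1, "z": 0, "rx": 0, "ry": 0, "rz": 0.08},
])

```text
time_s: 13.05
ee_pos: [450.2, 331.7, 146.0]
ee_rot: [-180.0, -0.0, 117.3]
force: [-3.3, -0.9, 5.7]
gripper_width: 19.5
gripper_force: 45.0
```

```bash
cat > kn.py <<'E'
from h import *
f=grab_frame('wrist'); s=show(); print('torque',np.round(s['torque'],2)); P,px=cloud(f,np.ones((400,640),bool)); T=np.array(s['ee_pos']); y=np.radians(s['ee_rot'][2]); k=T[:2]+90*np.array([np.cos(y),np.sin(y)])
m=(np.hypot(*(P[:,:2]-k).T)<28)&(abs(P[:,2]-177)<12); Q=P[m][:,:2].astype(np.float32); 
kc=np.array(cv2.minEnclosingCircle(Q)[0]); d=kc-[451.3,330]; print('knob',len(Q),kc,'z',np.median(P[m][:,2]),'dir about shaft',np.degrees(np.arctan2(d[1],d[0])), 'len',np.hypot(*d))
E
python3 kn.py
```

```text
{'time_s': 13.1, 'qpos': [35.18, 19.87, 97.68, 0.05, 62.45, 7.98], 'ee_pos': [450.29, 331.77, 145.98], 'ee_rot': [-179.99, -0.05, 117.17], 'force': [-2.58, -0.53, 5.74], 'gripper_width': 19.79, 'gripper_force': 45.0}
torque [-0.04  0.55  0.08]
knob 2069 [409.07452393 410.51834106] z 174.6099544081976 dir about shaft 117.67344199277055 len 90.9186123819871
```

move_arm([
  {"x": 0, "y": 0.1, "z": 0, "rx": 0, "ry": 0, "rz": 0.06},
  {"x": 0, "y": 0.1, "z": 0, "rx": 0, "ry": 0, "rz": 0.06},
  {"x": 0, "y": 0.1, "z": 0, "rx": 0, "ry": 0, "rz": 0.06},
  {"x": 0, "y": 0.1, "z": 0, "rx": 0, "ry": 0, "rz": 0.06},
])

```text
time_s: 13.5
ee_pos: [450.5, 331.9, 146.0]
ee_rot: [-180.0, -0.0, 103.6]
force: [-3.8, -0.6, 6.7]
gripper_width: 19.9
gripper_force: 45.0
```

```bash
python3 kn.py
```

```text
{'time_s': 13.55, 'qpos': [35.17, 19.9, 97.63, 0.06, 62.47, 21.64], 'ee_pos': [450.59, 331.91, 145.96], 'ee_rot': [-179.97, -0.04, 103.51], 'force': [-3.45, -0.64, 5.77], 'gripper_width': 19.68, 'gripper_force': 45.0}
torque [-0.04  0.6   0.05]
knob 2074 [429.38256836 418.42947388] z 174.59674211920878 dir about shaft 103.92035911916834 len 91.10513520036181
```

move_arm([
  {"x": -0.3, "y": 0.1, "z": 0, "rx": 0, "ry": 0, "rz": 0.05},
  {"x": -0.3, "y": 0.1, "z": 0, "rx": 0, "ry": 0, "rz": 0.05},
  {"x": 0, "y": 0.1, "z": 0, "rx": 0, "ry": 0, "rz": 0.05},
])

```text
time_s: 13.85
ee_pos: [450.8, 332.0, 146.0]
ee_rot: [-180.0, -0.1, 95.0]
force: [-3.5, 0.5, 5.9]
gripper_width: 20.2
gripper_force: 45.0
```

```bash
python3 kn.py
```

```text
{'time_s': 13.9, 'qpos': [35.12, 19.91, 97.62, 0.13, 62.44, 30.12], 'ee_pos': [450.91, 332.01, 145.95], 'ee_rot': [-179.96, -0.11, 94.94], 'force': [-3.34, 0.44, 5.02], 'gripper_width': 19.85, 'gripper_force': 45.0}
torque [0.25 0.65 0.06]
knob 2073 [443.04489136 420.59570312] z 174.72727817533737 dir about shaft 95.20643150095042 len 90.97102969305065
```

move_arm([
  {"x": 0, "y": 0.1, "z": 0, "rx": 0, "ry": 0, "rz": 0.05},
  {"x": 0, "y": 0.1, "z": 0, "rx": 0, "ry": 0, "rz": 0.05},
])

```text
time_s: 14.1
ee_pos: [451.0, 332.0, 146.0]
ee_rot: [-179.9, -0.1, 89.3]
force: [-4.0, 0.4, 5.3]
gripper_width: 20.0
gripper_force: 45.0
```

```bash
python3 kn.py
```

```text
{'time_s': 14.15, 'qpos': [35.11, 19.93, 97.6, 0.13, 62.45, 35.84], 'ee_pos': [451.07, 332.03, 145.95], 'ee_rot': [-179.95, -0.11, 89.21], 'force': [-3.34, 1.05, 4.41], 'gripper_width': 19.78, 'gripper_force': 45.0}
torque [0.2  0.74 0.08]
knob 2078 [452.0446167 420.8727417] z 174.74675421562105 dir about shaft 89.53052545112092 len 90.87579236497301
```

Turned 65° so far and not yet at the stop.

move_arm([
  {"x": 0, "y": 0.1, "z": 0, "rx": 0, "ry": 0, "rz": 0.05},
  {"x": 0, "y": 0.1, "z": 0, "rx": 0, "ry": 0, "rz": 0.05},
])

```text
time_s: 14.35
ee_pos: [451.2, 332.0, 146.0]
ee_rot: [-179.9, -0.1, 83.6]
force: [-3.8, 0.8, 5.5]
gripper_width: 20.0
gripper_force: 45.0
```

```bash
python3 kn.py
```

```text
{'time_s': 14.4, 'qpos': [35.1, 19.94, 97.58, 0.14, 62.47, 41.56], 'ee_pos': [451.2, 332.01, 145.96], 'ee_rot': [-179.93, -0.1, 83.48], 'force': [-3.96, -0.24, 4.6], 'gripper_width': 19.93, 'gripper_force': 45.0}
torque [0.2  0.73 0.07]
knob 2075 [461.2460022 420.3885498] z 174.69444602642454 dir about shaft 83.72065868807633 len 90.93411293624898
```

move_arm([
  {"x": 0, "y": 0.1, "z": 0, "rx": 0, "ry": 0, "rz": 0.05},
  {"x": 0, "y": 0.1, "z": 0, "rx": 0, "ry": 0, "rz": 0.05},
])

```text
time_s: 14.6
ee_pos: [451.4, 332.1, 145.9]
ee_rot: [-179.9, -0.1, 78.1]
force: [-5.3, 1.7, 4.7]
gripper_width: 20.1
gripper_force: 45.6
```

```bash
python3 kn.py
```

```text
{'time_s': 14.65, 'qpos': [35.12, 19.95, 97.56, 0.1, 62.46, 47.04], 'ee_pos': [451.39, 332.13, 145.95], 'ee_rot': [-179.95, -0.08, 78.03], 'force': [-4.02, 1.85, 4.67], 'gripper_width': 20.27, 'gripper_force': 45.57}
torque [0.52 0.89 1.62]
knob 2081 [467.98245239 419.53509521] z 174.76228261557645 dir about shaft 79.44550240473684 len 91.0759984461426
```

Torque jumped to 1.6 N m, so the parking stop is reached after about 75° of turning. Releasing and rising.

move_arm([
  {"x": 0, "y": 0, "z": -0.5, "rx": 0, "ry": 0, "rz": 0},
  {"x": 0, "y": 0, "z": 0, "rx": 0, "ry": 0, "rz": 0},
  {"x": 0, "y": 0, "z": 0, "rx": 0, "ry": 0, "rz": 0},
  {"x": 0, "y": 0, "z": 0, "rx": 0, "ry": 0, "rz": 0},
  {"x": 0, "y": 0, "z": -10, "rx": 0, "ry": 0, "rz": 0},
  {"x": 0, "y": 0, "z": -30, "rx": 0, "ry": 0, "rz": 0},
  {"x": 0, "y": 0, "z": -40, "rx": 0, "ry": 0, "rz": 0},
  {"x": 0, "y": 0, "z": -40, "rx": 0, "ry": 0, "rz": 0},
  {"x": 0, "y": 0, "z": -40, "rx": 0, "ry": 0, "rz": 0},
  {"x": 0, "y": 0, "z": 0, "rx": 0, "ry": 0, "rz": 0},
], grip=0.6)

```text
time_s: 15.65
ee_pos: [454.5, 332.7, 312.5]
ee_rot: [179.5, -0.6, 78.0]
force: [0.5, 0.6, -0.1]
gripper_width: 54.4
gripper_force: 0.0
```

```bash
python3 kn.py; python3 - <<'E'
from look import *
f=look('w4',['disc_a','cone_a','crank_grip'])
P,px=cloud(f,np.ones((400,640),bool))
m=(np.hypot(*(P[:,:2]-[451,330]).T)<35)&(P[:,2]>168)&(P[:,2]<186); Q=P[m]; rc=cv2.minAreaRect(Q[:,:2].astype(np.float32)); print('bar',len(Q),np.round(rc[0],1),np.round(rc[1],1),rc[2],'z',np.median(Q[:,2]))
m=(np.hypot(*(P[:,:2]-[451,330]).T)<28)&(P[:,2]>134)&(P[:,2]<168); print('drum top z',np.median(P[m][:,2]),'expect 143')
plan([570,-60,330],80,10)
E
```

```text
{'time_s': 15.7, 'qpos': [35.04, 14.4, 81.61, -0.01, 83.55, 47.08], 'ee_pos': [453.45, 331.96, 309.11], 'ee_rot': [179.69, -0.32, 77.96], 'force': [-0.5, 0.03, -0.71], 'gripper_width': 54.75, 'gripper_force': 0.0}
torque [-0.02 -0.   -0.02]
knob 416 [464.18267822 418.9788208 ] z 176.5000928270741 dir about shaft 81.76175397023249 len 89.90658457135407
disc_a []
cone_a [(0.43, [205.4, 131.1], [309.9, 430.2])]
crank_grip [(0.61, [311.5, 202.1], [445.7, 301.0])]
bar 834 [451.1 329.9] [44.5 20. ] 81.73844909667969 z 176.54351227240403
drum top z 142.88892330736684 expect 143
from [451.6 330.7 303.8] 78.0 dy 2.0
[{"rx": 0, "ry": 0, "x": -35.7, "y": 19.7, "z": -2.6, "rz": -0.004}, {"rx": 0, "ry": 0, "x": -35.8, "y": 19.6, "z": -2.6, "rz": -0.004}, {"rx": 0, "ry": 0, "x": -35.9, "y": 19.5, "z": -2.6, "rz": -0.004}, {"rx": 0, "ry": 0, "x": -36.0, "y": 19.3, "z": -2.6, "rz": -0.004}, {"rx": 0, "ry": 0, "x": -36.0, "y": 19.2, "z": -2.6, "rz": -0.004}, {"rx": 0, "ry": 0, "x": -36.1, "y": 19.1, "z": -2.6, "rz": -0.004}, {"rx": 0, "ry": 0, "x": -36.2, "y": 19.0, "z": -2.6, "rz": -0.004}, {"rx": 0, "ry": 0, "x": -36.2, "y": 18.8, "z": -2.6, "rz": -0.004}, {"rx": 0, "ry": 0, "x": -36.3, "y": 18.7, "z": -2.6, "rz": -0.004}, {"rx": 0, "ry": 0, "x": -36.4, "y": 18.6, "z": -2.6, "rz": -0.004}]
```

The crank is home: drum top at 142.9 mm against 143 expected, centred on the shaft, knob at 81.7°. Next, a view over the burrs and drawer.

```bash
python3 - <<'E'
from look import *
plan([480,-60,400],0,10)
E
```

```text
from [451.6 330.7 303.8] 78.0 dy -78.0
[{"rx": 0, "ry": 0, "x": -37.6, "y": 10.9, "z": -9.6, "rz": 0.136}, {"rx": 0, "ry": 0, "x": -35.8, "y": 15.9, "z": -9.6, "rz": 0.136}, {"rx": 0, "ry": 0, "x": -33.3, "y": 20.6, "z": -9.6, "rz": 0.136}, {"rx": 0, "ry": 0, "x": -30.2, "y": 25.0, "z": -9.6, "rz": 0.136}, {"rx": 0, "ry": 0, "x": -26.5, "y": 28.8, "z": -9.6, "rz": 0.136}, {"rx": 0, "ry": 0, "x": -22.4, "y": 32.2, "z": -9.6, "rz": 0.136}, {"rx": 0, "ry": 0, "x": -17.8, "y": 34.9, "z": -9.6, "rz": 0.136}, {"rx": 0, "ry": 0, "x": -12.9, "y": 37.0, "z": -9.6, "rz": 0.136}, {"rx": 0, "ry": 0, "x": -7.8, "y": 38.4, "z": -9.6, "rz": 0.136}, {"rx": 0, "ry": 0, "x": -2.5, "y": 39.1, "z": -9.6, "rz": 0.136}]
```

move_arm([
  {"rx": 0, "ry": 0, "x": -37.6, "y": 10.9, "z": -9.6, "rz": 0.136},
  {"rx": 0, "ry": 0, "x": -35.8, "y": 15.9, "z": -9.6, "rz": 0.136},
  {"rx": 0, "ry": 0, "x": -33.3, "y": 20.6, "z": -9.6, "rz": 0.136},
  {"rx": 0, "ry": 0, "x": -30.2, "y": 25.0, "z": -9.6, "rz": 0.136},
  {"rx": 0, "ry": 0, "x": -26.5, "y": 28.8, "z": -9.6, "rz": 0.136},
  {"rx": 0, "ry": 0, "x": -22.4, "y": 32.2, "z": -9.6, "rz": 0.136},
  {"rx": 0, "ry": 0, "x": -17.8, "y": 34.9, "z": -9.6, "rz": 0.136},
  {"rx": 0, "ry": 0, "x": -12.9, "y": 37.0, "z": -9.6, "rz": 0.136},
  {"rx": 0, "ry": 0, "x": -7.8, "y": 38.4, "z": -9.6, "rz": 0.136},
  {"rx": 0, "ry": 0, "x": -2.5, "y": 39.1, "z": -9.6, "rz": 0.136},
])

```text
time_s: 16.9
ee_pos: [480.2, -61.0, 400.3]
ee_rot: [-180.0, 0.2, -0.3]
force: [0.1, 0.5, 0.3]
gripper_width: 54.4
gripper_force: 0.0
```

move_arm([
  {"x": 0, "y": 0, "z": 0, "rx": 0, "ry": 0, "rz": 0},
  {"x": 0, "y": 0, "z": 0, "rx": 0, "ry": 0, "rz": 0},
])

```text
time_s: 17.1
ee_pos: [480.5, -59.9, 400.1]
ee_rot: [-179.9, 0.1, -0.0]
force: [-0.2, 0.7, -0.5]
gripper_width: 54.5
gripper_force: 0.0
```

```bash
cat > burr.py <<'E'
from look import *
def burrs(f):
    "stub tops near the burr area: connected clusters at 36 (disc) or 52 (cone) height"
    P,px=cloud(f,np.ones((400,640),bool)); out=[]
    for lab,lo,hi in (('disc',30,41),('cone',46,57)):
        m=(P[:,2]>lo)&(P[:,2]<hi)&(P[:,0]>380)&(P[:,0]<740)&(P[:,1]>-60)&(P[:,1]<230)
        img=np.zeros((400,640),np.uint8); img[px[m,1],px[m,0]]=1; n,L=cv2.connectedComponents(img)
        for i in range(1,n):
            k=m&(L[px[:,1],px[:,0]]==i)
            if k.sum()<25: continue
            c,r=cv2.minEnclosingCircle(P[k][:,:2].astype(np.float32))
            if 7<r<13.5: print(lab,k.sum(),np.round(c,1),'r',round(r,1),'z',P[k][:,2].max().round(1))
E
python3 - <<'E'
from burr import *
show(); f=look('w5',['disc_a','cone_a','tray','chest','chest_drawer0_handle']); burrs(f)
P,px=cloud(f,np.ones((400,640),bool))
for n,lo,hi in(('roof',96,104),('front',83,91),('walls',74,82),('floor',18,26),('handle',57,73)):
    m=(P[:,2]>lo)&(P[:,2]<hi)&(P[:,1]<-60)&(P[:,1]>-380)&(P[:,0]>(400))&(P[:,0]<(480 if n=='handle' else 900)); Q=P[m]
    rc=cv2.minAreaRect(Q[:,:2].astype(np.float32)); print(n,len(Q),np.round(rc[0],1),np.round(rc[1],1),round(rc[2],2),Q.min(0).round(),Q.max(0).round())
E
```

```text
{'time_s': 17.1, 'qpos': [-8.49, 6.52, 78.99, 0.03, 94.64, 81.51], 'ee_pos': [480.46, -59.93, 400.1], 'ee_rot': [-179.94, 0.14, -0.01], 'force': [-0.23, 0.72, -0.48], 'gripper_width': 54.51, 'gripper_force': 0.0}
disc_a [(0.71, [223.8, 115.5], [571.3, 99.5]), (0.67, [266.3, 117.6], [567.7, 24.2])]
cone_a []
tray [(0.6, [400.9, 103.5], [590.1, -207.3])]
chest [(0.7, [410.0, 17.4], [727.6, -219.2])]
chest_drawer0_handle [(0.81, [394.3, 193.2], [443.7, -195.3])]
disc 104 [663.4 226.5] r 11.7 z 40.2
disc 126 [574.6 101.1] r 9.9 z 38.5
disc 118 [568.7  19.2] r 9.8 z 38.1
cone 148 [661.5  18.1] r 9.9 z 54.1
roof 13481 [ 683.  -216.9] [281.7  96.9] 84.91 [ 623. -360.   96.] [719. -73. 104.]
front 1784 [ 589.4 -207.7] [280.  227.8] 84.92 [ 465. -351.   83.] [715. -62.  91.]
walls 1574 [ 590.8 -208.8] [279.3 209.5] 85.93 [ 480. -351.   74.] [705. -62.  82.]
floor 13031 [ 603.9 -200.2] [260.6 229.5] 86.05 [ 487. -333.   18.] [727. -62.  26.]
handle 654 [ 455.4 -231.8] [ 47.  202.8] 0.4 [ 432. -333.   60.] [ 480. -130.   69.]
```

View pics/w5.png

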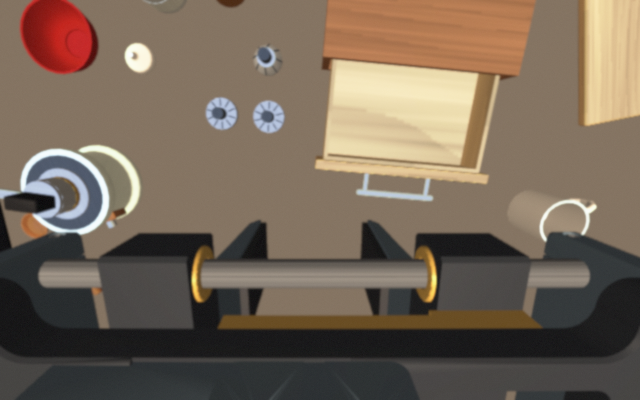

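The picture shows the discs at (221,113) and (268,117), the cone at (267,58), the drawer around (408,120) and the handle at (394,194). The crank is seated on the mill. Chest yaw is about −5.1° and the tray centre about (584, −208).

```bash
python3 - <<'E'
from look import *
plan([568.7,19.2,65],-5,8); plan([568.7,19.2,15.5],-5,2,[568.7,19.2,65,-5])
E
```

```text
from [480.6 -58.5 401. ] 0.2 dy -5.2
[{"rx": 0, "ry": 0, "x": 11.0, "y": -9.7, "z": 42.0, "rz": 0.011}, {"rx": 0, "ry": 0, "x": 10.9, "y": -9.8, "z": 42.0, "rz": 0.011}, {"rx": 0, "ry": 0, "x": 10.8, "y": -9.9, "z": 42.0, "rz": 0.011}, {"rx": 0, "ry": 0, "x": 10.7, "y": -10.0, "z": 42.0, "rz": 0.011}, {"rx": 0, "ry": 0, "x": 10.6, "y": -10.2, "z": 42.0, "rz": 0.011}, {"rx": 0, "ry": 0, "x": 10.5, "y": -10.3, "z": 42.0, "rz": 0.011}, {"rx": 0, "ry": 0, "x": 10.4, "y": -10.4, "z": 42.0, "rz": 0.011}, {"rx": 0, "ry": 0, "x": 10.2, "y": -10.5, "z": 42.0, "rz": 0.011}]
from [568.7  19.2  65. ] -5 dy 0
[{"rx": 0, "ry": 0, "x": 0.0, "y": -0.0, "z": 24.8, "rz": -0.0}, {"rx": 0, "ry": 0, "x": 0.0, "y": -0.0, "z": 24.8, "rz": -0.0}]
```

move_arm([
  {"rx": 0, "ry": 0, "x": 11.0, "y": -9.7, "z": 42.0, "rz": 0.011},
  {"rx": 0, "ry": 0, "x": 10.9, "y": -9.8, "z": 42.0, "rz": 0.011},
  {"rx": 0, "ry": 0, "x": 10.8, "y": -9.9, "z": 42.0, "rz": 0.011},
  {"rx": 0, "ry": 0, "x": 10.7, "y": -10.0, "z": 42.0, "rz": 0.011},
  {"rx": 0, "ry": 0, "x": 10.6, "y": -10.2, "z": 42.0, "rz": 0.011},
  {"rx": 0, "ry": 0, "x": 10.5, "y": -10.3, "z": 42.0, "rz": 0.011},
  {"rx": 0, "ry": 0, "x": 10.4, "y": -10.4, "z": 42.0, "rz": 0.011},
  {"rx": 0, "ry": 0, "x": 10.2, "y": -10.5, "z": 42.0, "rz": 0.011},
  {"x": 0, "y": 0, "z": 0, "rx": 0, "ry": 0, "rz": 0},
  {"x": 0, "y": 0, "z": 0, "rx": 0, "ry": 0, "rz": 0},
])

```text
time_s: 18.4
ee_pos: [568.6, 18.6, 65.2]
ee_rot: [180.0, 0.1, -4.9]
force: [-0.6, 0.0, 0.3]
gripper_width: 54.9
gripper_force: 0.0
```

```bash
python3 - <<'E'
from burr import *
show(); print(totool([568.7,19.2,15]))
f=grab_frame('wrist'); burrs(f)
E
```

```text
{'time_s': 18.4, 'qpos': [0.73, 25.41, 102.12, -0.02, 52.55, 95.63], 'ee_pos': [568.57, 18.62, 65.15], 'ee_rot': [179.98, 0.09, -4.9], 'force': [-0.61, 0.04, 0.35], 'gripper_width': 54.85, 'gripper_force': 0.0}
[ 0.2 -0.6 50.2]
disc 660 [568.9  18.9] r 10.0 z 37.7
disc 323 [576.2  99.9] r 9.3 z 37.9
cone 1037 [661.   17.6] r 10.1 z 53.9
```

move_arm([
  {"x": 0.2, "y": -0.3, "z": 25, "rx": 0, "ry": 0, "rz": 0},
  {"x": 0, "y": 0, "z": 25, "rx": 0, "ry": 0, "rz": 0},
  {"x": 0, "y": 0, "z": 0, "rx": 0, "ry": 0, "rz": 0},
  {"x": 0, "y": 0, "z": 0, "rx": 0, "ry": 0, "rz": 0},
])

```text
time_s: 18.85
ee_pos: [570.1, 18.1, 17.5]
ee_rot: [-180.0, -0.2, -5.0]
force: [-0.2, -0.4, 0.2]
gripper_width: 54.7
gripper_force: 0.0
```

move_arm([
  {"x": 0, "y": 0, "z": 0, "rx": 0, "ry": 0, "rz": 0},
  {"x": 0, "y": 0, "z": 0, "rx": 0, "ry": 0, "rz": 0},
  {"x": 0, "y": 0, "z": 0, "rx": 0, "ry": 0, "rz": 0},
  {"x": 0, "y": 0, "z": 0, "rx": 0, "ry": 0, "rz": 0},
  {"x": 0, "y": 0, "z": 0, "rx": 0, "ry": 0, "rz": 0},
  {"x": 0, "y": 0, "z": 0, "rx": 0, "ry": 0, "rz": 0},
  {"x": 0, "y": 0, "z": -20, "rx": 0, "ry": 0, "rz": 0},
  {"x": 0, "y": 0, "z": -35, "rx": 0, "ry": 0, "rz": 0},
  {"x": 0, "y": 0, "z": -50, "rx": 0, "ry": 0, "rz": 0},
  {"x": 0, "y": 0, "z": -30, "rx": 0, "ry": 0, "rz": 0},
], grip=0, squeeze=40)

```text
time_s: 19.85
ee_pos: [570.1, 18.3, 153.3]
ee_rot: [-180.0, -0.2, -5.0]
force: [0.6, 0.8, -1.6]
gripper_width: 18.6
gripper_force: 40.0
```

```bash
python3 - <<'E'
from look import *
show(); plan([552.9,-275.5,135],-5,8); plan([552.9,-275.5,39],-5,3,[552.9,-275.5,135,-5])
E
```

```text
{'time_s': 19.85, 'qpos': [0.69, 20.34, 95.77, -0.01, 63.68, 95.69], 'ee_pos': [570.1, 18.33, 153.34], 'ee_rot': [-179.99, -0.21, -4.99], 'force': [0.59, 0.77, -1.59], 'gripper_width': 18.63, 'gripper_force': 40.0}
from [570.1  18.3 153.3] -5.0 dy -0.0
[{"rx": 0, "ry": 0, "x": 1.1, "y": 36.8, "z": 2.3, "rz": 0.0}, {"rx": 0, "ry": 0, "x": 1.1, "y": 36.8, "z": 2.3, "rz": 0.0}, {"rx": 0, "ry": 0, "x": 1.1, "y": 36.8, "z": 2.3, "rz": 0.0}, {"rx": 0, "ry": 0, "x": 1.1, "y": 36.8, "z": 2.3, "rz": 0.0}, {"rx": 0, "ry": 0, "x": 1.1, "y": 36.8, "z": 2.3, "rz": 0.0}, {"rx": 0, "ry": 0, "x": 1.1, "y": 36.8, "z": 2.3, "rz": 0.0}, {"rx": 0, "ry": 0, "x": 1.1, "y": 36.8, "z": 2.3, "rz": 0.0}, {"rx": 0, "ry": 0, "x": 1.1, "y": 36.8, "z": 2.3, "rz": 0.0}]
from [ 552.9 -275.5  135. ] -5 dy 0
[{"rx": 0, "ry": 0, "x": 0.0, "y": -0.0, "z": 32.0, "rz": -0.0}, {"rx": 0, "ry": 0, "x": 0.0, "y": -0.0, "z": 32.0, "rz": -0.0}, {"rx": 0, "ry": 0, "x": 0.0, "y": -0.0, "z": 32.0, "rz": -0.0}]
```

move_arm([
  {"rx": 0, "ry": 0, "x": 1.1, "y": 36.8, "z": 2, "rz": 0},
  {"rx": 0, "ry": 0, "x": 1.1, "y": 36.8, "z": 2, "rz": 0},
  {"rx": 0, "ry": 0, "x": 1.1, "y": 36.8, "z": 2, "rz": 0},
  {"rx": 0, "ry": 0, "x": 1.1, "y": 36.8, "z": 2, "rz": 0},
  {"rx": 0, "ry": 0, "x": 1.1, "y": 36.8, "z": 2, "rz": 0},
  {"rx": 0, "ry": 0, "x": 1.1, "y": 36.8, "z": 2, "rz": 0},
  {"rx": 0, "ry": 0, "x": 1.1, "y": 36.8, "z": 2, "rz": 0},
  {"rx": 0, "ry": 0, "x": 1.1, "y": 36.8, "z": 2, "rz": 0},
  {"x": 0, "y": 0, "z": 0, "rx": 0, "ry": 0, "rz": 0},
  {"x": 0, "y": 0, "z": 0, "rx": 0, "ry": 0, "rz": 0},
])

```text
time_s: 20.85
ee_pos: [551.6, -276.0, 133.6]
ee_rot: [-179.9, 0.1, -5.1]
force: [-0.6, 0.2, -1.5]
gripper_width: 19.4
gripper_force: 40.0
```

```bash
python3 - <<'E'
from look import *
s=show(); print(totool([552.9,-275.5,39])); f=look('w6',['tray','chest_drawer0_handle'])
P,px=cloud(f,np.ones((400,640),bool))
Rz=R.from_euler('z',-5.1,degrees=True).as_matrix(); L=(P-[584,-208,22])@Rz
fl=(abs(L[:,2])<4)&(abs(L[:,0])<140)&(abs(L[:,1])<140); print('floor',L[fl].min(0).round(1),L[fl].max(0).round(1))
wl=(abs(L[:,2]-56)<3)&(abs(L[:,1])<150)&(L[:,0]<20); print('walls',L[wl].min(0).round(1),L[wl].max(0).round(1))
fr=(abs(L[:,2]-65)<3)&(abs(L[:,1])<150)&(L[:,0]<0); print('front',np.percentile(L[fr],[1,99],axis=0).round(1))
E
```

```text
{'time_s': 20.85, 'qpos': [-27.67, 25.38, 90.66, 0.03, 64.05, 67.42], 'ee_pos': [551.6, -276.01, 133.59], 'ee_rot': [-179.94, 0.08, -5.1], 'force': [-0.59, 0.23, -1.52], 'gripper_width': 19.4, 'gripper_force': 40.0}
[ 1.4 -0.5 94.6]
tray [(0.86, [236.6, 174.3], [585.7, -208.4])]
chest_drawer0_handle []
floor [ -81.9 -118.8   -2.9] [ 53.4 120.8   4. ]
walls [ -94.6 -124.8   53. ] [ 19.7 126.3  59. ]
front [[-107.6  -85.6   62.3]
 [ -92.9  101.3   66.3]]
```

View pics/w6.png

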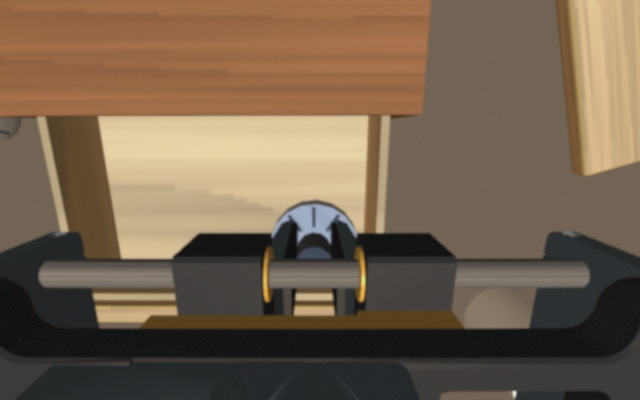

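move_arm([
  {"x": 1.4, "y": -0.5, "z": 35, "rx": 0, "ry": 0, "rz": 0},
  {"x": 0, "y": 0, "z": 35, "rx": 0, "ry": 0, "rz": 0},
  {"x": 0, "y": 0, "z": 15, "rx": 0, "ry": 0, "rz": 0},
  {"x": 0, "y": 0, "z": 6, "rx": 0, "ry": 0, "rz": 0},
  {"x": 0, "y": 0, "z": 1, "rx": 0, "ry": 0, "rz": 0},
  {"x": 0, "y": 0, "z": 0, "rx": 0, "ry": 0, "rz": 0},
])

```text
time_s: 21.6
ee_pos: [554.5, -275.2, 43.4]
ee_rot: [180.0, -0.1, -5.0]
force: [-0.5, -1.4, -0.4]
gripper_width: 19.2
gripper_force: 40.0
```

move_arm([
  {"x": 0, "y": 0, "z": 1, "rx": 0, "ry": 0, "rz": 0},
  {"x": 0, "y": 0, "z": 1, "rx": 0, "ry": 0, "rz": 0},
  {"x": 0, "y": 0, "z": 0, "rx": 0, "ry": 0, "rz": 0},
])

```text
time_s: 21.9
ee_pos: [553.8, -275.5, 40.9]
ee_rot: [180.0, -0.0, -5.0]
force: [-0.0, 0.6, -1.2]
gripper_width: 18.7
gripper_force: 40.0
```

Still hanging about 2–3 mm above the floor; lower it and release.

move_arm([
  {"x": 0, "y": 0, "z": 1, "rx": 0, "ry": 0, "rz": 0},
  {"x": 0, "y": 0, "z": 1, "rx": 0, "ry": 0, "rz": 0},
  {"x": 0, "y": 0, "z": 0.5, "rx": 0, "ry": 0, "rz": 0},
  {"x": 0, "y": 0, "z": 0, "rx": 0, "ry": 0, "rz": 0},
])

```text
time_s: 22.3
ee_pos: [553.5, -275.4, 37.7]
ee_rot: [180.0, 0.0, -5.0]
force: [0.1, 0.6, -0.9]
gripper_width: 18.6
gripper_force: 40.0
```

move_arm([
  {"x": 0, "y": 0, "z": 0, "rx": 0, "ry": 0, "rz": 0},
  {"x": 0, "y": 0, "z": 0, "rx": 0, "ry": 0, "rz": 0},
  {"x": 0, "y": 0, "z": 0, "rx": 0, "ry": 0, "rz": 0},
  {"x": 0, "y": 0, "z": -10, "rx": 0, "ry": 0, "rz": 0},
  {"x": 0, "y": 0, "z": -30, "rx": 0, "ry": 0, "rz": 0},
  {"x": 0, "y": 0, "z": -40, "rx": 0, "ry": 0, "rz": 0},
  {"x": 0, "y": 0, "z": -40, "rx": 0, "ry": 0, "rz": 0},
  {"x": 0, "y": 0, "z": 0, "rx": 0, "ry": 0, "rz": 0},
], grip=0.4)

```text
time_s: 23.1
ee_pos: [557.1, -277.2, 165.3]
ee_rot: [179.7, -0.7, -5.0]
force: [0.9, -0.6, 0.6]
gripper_width: 36.3
gripper_force: 0.0
```

```bash
python3 - <<'E'
from look import *
show(); plan([540,30,260],-5,8)
E
```

```text
{'time_s': 23.1, 'qpos': [-27.51, 23.98, 88.1, -0.0, 67.12, 67.49], 'ee_pos': [557.09, -277.16, 165.27], 'ee_rot': [179.69, -0.73, -5.0], 'force': [0.93, -0.65, 0.62], 'gripper_width': 36.3, 'gripper_force': 0.0}
from [ 557.1 -277.2  165.3] -5.0 dy -0.0
[{"rx": 0, "ry": 0, "x": -5.5, "y": -38.1, "z": -11.8, "rz": 0.0}, {"rx": 0, "ry": 0, "x": -5.5, "y": -38.1, "z": -11.8, "rz": 0.0}, {"rx": 0, "ry": 0, "x": -5.5, "y": -38.1, "z": -11.8, "rz": 0.0}, {"rx": 0, "ry": 0, "x": -5.5, "y": -38.1, "z": -11.8, "rz": 0.0}, {"rx": 0, "ry": 0, "x": -5.5, "y": -38.1, "z": -11.8, "rz": 0.0}, {"rx": 0, "ry": 0, "x": -5.5, "y": -38.1, "z": -11.8, "rz": 0.0}, {"rx": 0, "ry": 0, "x": -5.5, "y": -38.1, "z": -11.8, "rz": 0.0}, {"rx": 0, "ry": 0, "x": -5.5, "y": -38.1, "z": -11.8, "rz": 0.0}]
```

move_arm([
  {"rx": 0, "ry": 0, "x": -6, "y": -40.5, "z": -2, "rz": 0.0},
  {"rx": 0, "ry": 0, "x": -6, "y": -40.5, "z": -2, "rz": 0.0},
  {"rx": 0, "ry": 0, "x": -6, "y": -40.5, "z": -2, "rz": 0.0},
  {"rx": 0, "ry": 0, "x": -6, "y": -40.5, "z": -2, "rz": 0.0},
  {"rx": 0, "ry": 0, "x": -6, "y": -40.5, "z": -2, "rz": 0.0},
  {"rx": 0, "ry": 0, "x": -6, "y": -40.5, "z": -2, "rz": 0.0},
  {"rx": 0, "ry": 0, "x": -6, "y": -40.5, "z": -2, "rz": 0.0},
  {"rx": 0, "ry": 0, "x": -6, "y": -40.5, "z": -2, "rz": 0.0},
  {"rx": 0, "ry": 0, "x": -5, "y": -40.5, "z": 0, "rz": 0.0},
  {"rx": 0, "ry": 0, "x": 0, "y": 0, "z": 0, "rz": 0.0},
], grip=0.6)

```text
time_s: 24.1
ee_pos: [532.0, 96.5, 173.9]
ee_rot: [-179.9, 0.0, -4.7]
force: [-0.5, -1.1, 0.3]
gripper_width: 54.4
gripper_force: 0.0
```

```bash
python3 - <<'E'
from burr import *
s=show(); f=grab_frame('wrist'); burrs(f); print([totool([x,y,z]) for x,y,z in((575.5,100.3,65),)])
E
```

```text
{'time_s': 24.1, 'qpos': [9.0, 16.9, 97.77, 0.1, 65.31, 103.67], 'ee_pos': [532.0, 96.5, 173.91], 'ee_rot': [-179.9, 0.01, -4.7], 'force': [-0.47, -1.12, 0.28], 'gripper_width': 54.41, 'gripper_force': 0.0}
disc 64 [658.3  21.3] r 8.7 z 40.9
disc 292 [662.5 226.6] r 12.0 z 40.9
disc 317 [574.2 100.9] r 9.9 z 37.9
cone 475 [661.2  17.9] r 10.1 z 53.9
[array([ 42.8,  -9.7, 108.8])]
```

move_arm([
  {"x": 14, "y": -2.4, "z": 36, "rx": 0, "ry": 0, "rz": 0},
  {"x": 14, "y": -2.4, "z": 36, "rx": 0, "ry": 0, "rz": 0},
  {"x": 14, "y": -2.4, "z": 36, "rx": 0, "ry": 0, "rz": 0},
  {"x": 0, "y": 0, "z": 0, "rx": 0, "ry": 0, "rz": 0},
  {"x": 0, "y": 0, "z": 0, "rx": 0, "ry": 0, "rz": 0},
])

```text
time_s: 24.65
ee_pos: [574.6, 94.7, 65.7]
ee_rot: [180.0, 0.1, -5.1]
force: [0.4, 0.3, 0.9]
gripper_width: 54.7
gripper_force: 0.0
```

```bash
python3 - <<'E'
from burr import *
s=show(); f=grab_frame('wrist'); burrs(f); print(totool([574.6,100.7,16]))
E
```

```text
{'time_s': 24.65, 'qpos': [8.24, 26.42, 100.21, -0.02, 53.49, 103.32], 'ee_pos': [574.65, 94.75, 65.67], 'ee_rot': [179.96, 0.1, -5.07], 'force': [0.42, 0.27, 0.87], 'gripper_width': 54.71, 'gripper_force': 0.0}
disc 182 [660.1  19.7] r 9.7 z 41.0
disc 668 [662.7 225.7] r 11.5 z 41.0
disc 661 [574.4 100.9] r 10.0 z 37.7
cone 1110 [661.2  17.7] r 10.3 z 53.9
[-1.3 -5.5 51. ]
```

move_arm([
  {"x": -0.8, "y": -5.8, "z": 20, "rx": 0, "ry": 0, "rz": 0},
  {"x": 0, "y": 0, "z": 30, "rx": 0, "ry": 0, "rz": 0},
  {"x": 0, "y": 0, "z": 0, "rx": 0, "ry": 0, "rz": 0},
  {"x": 0, "y": 0, "z": 0, "rx": 0, "ry": 0, "rz": 0},
])

```text
time_s: 25.1
ee_pos: [575.3, 101.6, 17.7]
ee_rot: [-180.0, -0.1, -5.0]
force: [-0.5, -0.0, -0.0]
gripper_width: 54.6
gripper_force: 0.0
```

move_arm([
  {"x": 0, "y": 0, "z": 0, "rx": 0, "ry": 0, "rz": 0},
  {"x": 0, "y": 0, "z": 0, "rx": 0, "ry": 0, "rz": 0},
  {"x": 0, "y": 0, "z": 0, "rx": 0, "ry": 0, "rz": 0},
  {"x": 0, "y": 0, "z": 0, "rx": 0, "ry": 0, "rz": 0},
  {"x": 0, "y": 0, "z": 0, "rx": 0, "ry": 0, "rz": 0},
  {"x": 0, "y": 0, "z": 0, "rx": 0, "ry": 0, "rz": 0},
  {"x": 0, "y": 0, "z": -20, "rx": 0, "ry": 0, "rz": 0},
  {"x": 0, "y": 0, "z": -35, "rx": 0, "ry": 0, "rz": 0},
  {"x": 0, "y": 0, "z": -40, "rx": 0, "ry": 0, "rz": 0},
  {"x": 0, "y": 0, "z": -30, "rx": 0, "ry": 0, "rz": 0},
], grip=0, squeeze=40)

```text
time_s: 26.1
ee_pos: [575.0, 101.8, 142.6]
ee_rot: [-180.0, -0.1, -5.0]
force: [1.1, -0.1, -2.0]
gripper_width: 18.9
gripper_force: 40.0
```

```bash
python3 - <<'E'
from look import *
show(); plan([559.1,-205.8,135],-5,7)
E
```

```text
{'time_s': 26.1, 'qpos': [8.91, 22.09, 94.69, -0.0, 63.15, 103.91], 'ee_pos': [575.05, 101.82, 142.64], 'ee_rot': [-179.98, -0.07, -5.0], 'force': [1.15, -0.13, -1.97], 'gripper_width': 18.89, 'gripper_force': 40.0}
from [575.  101.8 142.6] -5.0 dy -0.0
[{"rx": 0, "ry": 0, "x": 1.6, "y": 44.0, "z": 1.1, "rz": 0.0}, {"rx": 0, "ry": 0, "x": 1.6, "y": 44.0, "z": 1.1, "rz": 0.0}, {"rx": 0, "ry": 0, "x": 1.6, "y": 44.0, "z": 1.1, "rz": 0.0}, {"rx": 0, "ry": 0, "x": 1.6, "y": 44.0, "z": 1.1, "rz": 0.0}, {"rx": 0, "ry": 0, "x": 1.6, "y": 44.0, "z": 1.1, "rz": 0.0}, {"rx": 0, "ry": 0, "x": 1.6, "y": 44.0, "z": 1.1, "rz": 0.0}, {"rx": 0, "ry": 0, "x": 1.6, "y": 44.0, "z": 1.1, "rz": 0.0}]
```

move_arm([
  {"rx": 0, "ry": 0, "x": 1.6, "y": 44.0, "z": 1, "rz": 0.0},
  {"rx": 0, "ry": 0, "x": 1.6, "y": 44.0, "z": 1, "rz": 0.0},
  {"rx": 0, "ry": 0, "x": 1.6, "y": 44.0, "z": 1, "rz": 0.0},
  {"rx": 0, "ry": 0, "x": 1.6, "y": 44.0, "z": 1, "rz": 0.0},
  {"rx": 0, "ry": 0, "x": 1.6, "y": 44.0, "z": 1, "rz": 0.0},
  {"rx": 0, "ry": 0, "x": 1.6, "y": 44.0, "z": 1, "rz": 0.0},
  {"rx": 0, "ry": 0, "x": 1.6, "y": 44.0, "z": 1, "rz": 0.0},
  {"rx": 0, "ry": 0, "x": 0, "y": 0, "z": 0, "rz": 0.0},
  {"rx": 0, "ry": 0, "x": 0, "y": 0, "z": 0, "rz": 0.0},
])

```text
time_s: 27.0
ee_pos: [558.5, -206.6, 133.1]
ee_rot: [-179.9, 0.1, -5.1]
force: [-0.4, 0.3, -0.7]
gripper_width: 19.1
gripper_force: 40.0
```

```bash
python3 - <<'E'
from look import *
show(); print(totool([559.1,-205.8,38])); f=grab_frame('wrist'); P,px=cloud(f,np.ones((400,640),bool))
m=(np.hypot(*(P[:,:2]-[553,-276]).T)<45)&(P[:,2]>53)&(P[:,2]<63);Q=P[m]; print('placed stub',len(Q),Q.mean(0).round(1) if len(Q) else '')
E
```

```text
{'time_s': 27.0, 'qpos': [-21.43, 23.6, 93.72, 0.03, 62.77, 73.69], 'ee_pos': [558.48, -206.64, 133.14], 'ee_rot': [-179.95, 0.08, -5.13], 'force': [-0.42, 0.26, -0.68], 'gripper_width': 19.14, 'gripper_force': 40.0}
[ 0.7 -0.8 95.1]
placed stub 458 [ 553.7 -275.1   57.5]
```

move_arm([
  {"x": 0.7, "y": -0.8, "z": 35, "rx": 0, "ry": 0, "rz": 0},
  {"x": 0, "y": 0, "z": 35, "rx": 0, "ry": 0, "rz": 0},
  {"x": 0, "y": 0, "z": 15, "rx": 0, "ry": 0, "rz": 0},
  {"x": 0, "y": 0, "z": 6, "rx": 0, "ry": 0, "rz": 0},
  {"x": 0, "y": 0, "z": 2, "rx": 0, "ry": 0, "rz": 0},
  {"x": 0, "y": 0, "z": 1, "rx": 0, "ry": 0, "rz": 0},
  {"x": 0, "y": 0, "z": 0.5, "rx": 0, "ry": 0, "rz": 0},
  {"x": 0, "y": 0, "z": 0, "rx": 0, "ry": 0, "rz": 0},
  {"x": 0, "y": 0, "z": 0, "rx": 0, "ry": 0, "rz": 0},
])

```text
time_s: 27.95
ee_pos: [560.2, -205.5, 40.0]
ee_rot: [180.0, -0.1, -5.0]
force: [0.1, 0.4, -1.5]
gripper_width: 19.3
gripper_force: 40.0
```

move_arm([
  {"x": 0, "y": 0, "z": 0, "rx": 0, "ry": 0, "rz": 0},
  {"x": 0, "y": 0, "z": 0, "rx": 0, "ry": 0, "rz": 0},
  {"x": 0, "y": 0, "z": 0, "rx": 0, "ry": 0, "rz": 0},
  {"x": 0, "y": 0, "z": -10, "rx": 0, "ry": 0, "rz": 0},
  {"x": 0, "y": 0, "z": -30, "rx": 0, "ry": 0, "rz": 0},
  {"x": 0, "y": 0, "z": -40, "rx": 0, "ry": 0, "rz": 0},
  {"x": 0, "y": 0, "z": -40, "rx": 0, "ry": 0, "rz": 0},
  {"x": 0, "y": 0, "z": 0, "rx": 0, "ry": 0, "rz": 0},
  {"x": 0, "y": 0, "z": 0, "rx": 0, "ry": 0, "rz": 0},
], grip=0.4)

```text
time_s: 28.85
ee_pos: [560.3, -205.5, 161.0]
ee_rot: [179.9, -0.2, -5.0]
force: [0.6, -1.4, -0.4]
gripper_width: 37.1
gripper_force: 0.0
```

```bash
python3 - <<'E'
from look import *
show(); plan([618,15,175],-5,6)
E
```

```text
{'time_s': 28.85, 'qpos': [-21.25, 22.27, 91.53, -0.0, 66.03, 73.75], 'ee_pos': [560.28, -205.52, 160.97], 'ee_rot': [179.95, -0.16, -5.0], 'force': [0.56, -1.44, -0.38], 'gripper_width': 37.1, 'gripper_force': 0.0}
from [ 560.3 -205.5  161. ] -5.0 dy -0.0
[{"rx": 0, "ry": 0, "x": 6.4, "y": -37.5, "z": -2.3, "rz": 0.0}, {"rx": 0, "ry": 0, "x": 6.4, "y": -37.5, "z": -2.3, "rz": 0.0}, {"rx": 0, "ry": 0, "x": 6.4, "y": -37.5, "z": -2.3, "rz": 0.0}, {"rx": 0, "ry": 0, "x": 6.4, "y": -37.5, "z": -2.3, "rz": 0.0}, {"rx": 0, "ry": 0, "x": 6.4, "y": -37.5, "z": -2.3, "rz": 0.0}, {"rx": 0, "ry": 0, "x": 6.4, "y": -37.5, "z": -2.3, "rz": 0.0}]
```

move_arm([
  {"rx": 0, "ry": 0, "x": 6.4, "y": -37.5, "z": -2.3, "rz": 0.0},
  {"rx": 0, "ry": 0, "x": 6.4, "y": -37.5, "z": -2.3, "rz": 0.0},
  {"rx": 0, "ry": 0, "x": 6.4, "y": -37.5, "z": -2.3, "rz": 0.0},
  {"rx": 0, "ry": 0, "x": 6.4, "y": -37.5, "z": -2.3, "rz": 0.0},
  {"rx": 0, "ry": 0, "x": 6.4, "y": -37.5, "z": -2.3, "rz": 0.0},
  {"rx": 0, "ry": 0, "x": 6.4, "y": -37.5, "z": -2.3, "rz": 0.0},
  {"rx": 0, "ry": 0, "x": 0, "y": 0, "z": 0, "rz": 0.0},
  {"rx": 0, "ry": 0, "x": 0, "y": 0, "z": 0, "rz": 0.0},
], grip=0.6)

```text
time_s: 29.65
ee_pos: [616.7, 16.0, 171.5]
ee_rot: [179.9, 0.2, -4.9]
force: [-0.0, -0.2, -0.2]
gripper_width: 54.6
gripper_force: 0.0
```

```bash
python3 - <<'E'
from burr import *
s=show(); f=grab_frame('wrist'); burrs(f); print(totool([661.3,17.8,85]))
E
```

```text
{'time_s': 29.65, 'qpos': [0.44, 23.77, 87.5, -0.04, 68.93, 95.34], 'ee_pos': [616.74, 15.97, 171.49], 'ee_rot': [179.94, 0.19, -4.89], 'force': [-0.04, -0.25, -0.23], 'gripper_width': 54.6, 'gripper_force': 0.0}
disc 265 [662.7 225.4] r 11.4 z 40.9
cone 355 [661.   17.8] r 9.9 z 53.8
[44.4 -6.7 86.5]
```

move_arm([
  {"x": 22, "y": -3, "z": 43, "rx": 0, "ry": 0, "rz": 0},
  {"x": 22.2, "y": -3, "z": 43, "rx": 0, "ry": 0, "rz": 0},
  {"x": 0, "y": 0, "z": 0, "rx": 0, "ry": 0, "rz": 0},
  {"x": 0, "y": 0, "z": 0, "rx": 0, "ry": 0, "rz": 0},
])

```text
time_s: 30.1
ee_pos: [661.1, 16.2, 85.8]
ee_rot: [180.0, 0.2, -5.1]
force: [-0.6, -0.5, 1.2]
gripper_width: 54.4
gripper_force: 0.0
```

```bash
python3 - <<'E'
from burr import *
s=show(); f=grab_frame('wrist'); burrs(f); print(totool([661.2,17.8,32]))
E
```

```text
{'time_s': 30.1, 'qpos': [0.42, 31.52, 87.33, -0.02, 61.37, 95.51], 'ee_pos': [661.07, 16.19, 85.81], 'ee_rot': [179.96, 0.22, -5.09], 'force': [-0.61, -0.46, 1.21], 'gripper_width': 54.35, 'gripper_force': 0.0}
disc 131 [735.8 166.7] r 11.5 z 41.0
disc 96 [663.5  17.4] r 9.7 z 40.9
cone 194 [736.2 167.8] r 12.8 z 57.0
cone 636 [661.2  17.7] r 10.0 z 53.4
[-0.9 -1.3 55.9]
```

move_arm([
  {"x": -0.4, "y": -1.3, "z": 20, "rx": 0, "ry": 0, "rz": 0},
  {"x": 0, "y": 0, "z": 34, "rx": 0, "ry": 0, "rz": 0},
  {"x": 0, "y": 0, "z": 0, "rx": 0, "ry": 0, "rz": 0},
  {"x": 0, "y": 0, "z": 0, "rx": 0, "ry": 0, "rz": 0},
])

```text
time_s: 30.55
ee_pos: [662.4, 18.6, 35.4]
ee_rot: [-180.0, -0.1, -5.0]
force: [-0.6, -0.2, 0.4]
gripper_width: 55.1
gripper_force: 0.0
```

move_arm([
  {"x": 0, "y": 0, "z": 0, "rx": 0, "ry": 0, "rz": 0},
  {"x": 0, "y": 0, "z": 0, "rx": 0, "ry": 0, "rz": 0},
  {"x": 0, "y": 0, "z": 0, "rx": 0, "ry": 0, "rz": 0},
  {"x": 0, "y": 0, "z": 0, "rx": 0, "ry": 0, "rz": 0},
  {"x": 0, "y": 0, "z": 0, "rx": 0, "ry": 0, "rz": 0},
  {"x": 0, "y": 0, "z": 0, "rx": 0, "ry": 0, "rz": 0},
  {"x": 0, "y": 0, "z": -20, "rx": 0, "ry": 0, "rz": 0},
  {"x": 0, "y": 0, "z": -40, "rx": 0, "ry": 0, "rz": 0},
  {"x": 0, "y": 0, "z": -40, "rx": 0, "ry": 0, "rz": 0},
  {"x": 0, "y": 0, "z": -30, "rx": 0, "ry": 0, "rz": 0},
], grip=0, squeeze=40)

```text
time_s: 31.55
ee_pos: [662.4, 19.0, 165.4]
ee_rot: [-180.0, -0.1, -5.0]
force: [1.0, -0.4, -0.7]
gripper_width: 18.8
gripper_force: 40.0
```

```bash
python3 - <<'E'
from look import *
show(); plan([565.3,-136.1,155],-5,6)
E
```

```text
{'time_s': 31.55, 'qpos': [0.65, 27.91, 81.49, -0.0, 70.49, 95.64], 'ee_pos': [662.45, 18.99, 165.39], 'ee_rot': [-179.99, -0.11, -4.99], 'force': [1.04, -0.39, -0.65], 'gripper_width': 18.83, 'gripper_force': 40.0}
from [662.4  19.  165.4] -5.0 dy -0.0
[{"rx": 0, "ry": 0, "x": -13.9, "y": 27.2, "z": 1.7, "rz": 0.0}, {"rx": 0, "ry": 0, "x": -13.9, "y": 27.2, "z": 1.7, "rz": 0.0}, {"rx": 0, "ry": 0, "x": -13.9, "y": 27.2, "z": 1.7, "rz": 0.0}, {"rx": 0, "ry": 0, "x": -13.9, "y": 27.2, "z": 1.7, "rz": 0.0}, {"rx": 0, "ry": 0, "x": -13.9, "y": 27.2, "z": 1.7, "rz": 0.0}, {"rx": 0, "ry": 0, "x": -13.9, "y": 27.2, "z": 1.7, "rz": 0.0}]
```

move_arm([
  {"rx": 0, "ry": 0, "x": -13.9, "y": 27.2, "z": 1.7, "rz": 0.0},
  {"rx": 0, "ry": 0, "x": -13.9, "y": 27.2, "z": 1.7, "rz": 0.0},
  {"rx": 0, "ry": 0, "x": -13.9, "y": 27.2, "z": 1.7, "rz": 0.0},
  {"rx": 0, "ry": 0, "x": -13.9, "y": 27.2, "z": 1.7, "rz": 0.0},
  {"rx": 0, "ry": 0, "x": -13.9, "y": 27.2, "z": 1.7, "rz": 0.0},
  {"rx": 0, "ry": 0, "x": -13.9, "y": 27.2, "z": 1.7, "rz": 0.0},
  {"rx": 0, "ry": 0, "x": 0, "y": 0, "z": 0, "rz": 0.0},
  {"rx": 0, "ry": 0, "x": 0, "y": 0, "z": 0, "rz": 0.0},
])

```text
time_s: 32.35
ee_pos: [564.5, -136.6, 152.8]
ee_rot: [-180.0, 0.0, -5.1]
force: [0.1, -0.1, -0.9]
gripper_width: 19.0
gripper_force: 40.0
```

```bash
python3 - <<'E'
from look import *
show(); print(totool([565.3,-136.1,55])); f=grab_frame('wrist'); P,px=cloud(f,np.ones((400,640),bool))
for c in ([554,-275],[559,-206]):
    m=(np.hypot(*(P[:,:2]-c).T)<30)&(P[:,2]>52)&(P[:,2]<63);Q=P[m]; print('placed stub',len(Q),Q.mean(0).round(1) if len(Q) else '')
save(f,'w7')
E
```

```text
{'time_s': 32.35, 'qpos': [-14.75, 21.36, 94.24, 0.03, 64.4, 80.31], 'ee_pos': [564.51, -136.59, 152.82], 'ee_rot': [-179.97, 0.0, -5.08], 'force': [0.11, -0.12, -0.93], 'gripper_width': 18.98, 'gripper_force': 40.0}
[ 0.7 -0.5 97.8]
placed stub 432 [ 553.7 -274.8   57.2]
placed stub 404 [ 560.2 -205.2   57.4]
```

View pics/w7.png

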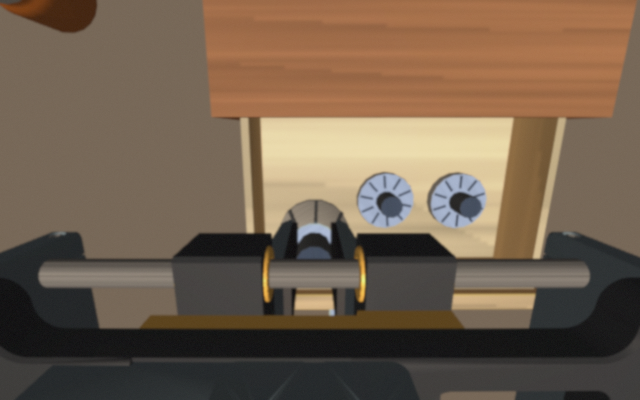

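Both discs lie flat in the drawer, at (385,200) and (458,200), and the cone is in hand at (315,235). I'll lower it.

move_arm([
  {"x": 0.7, "y": -0.5, "z": 35, "rx": 0, "ry": 0, "rz": 0},
  {"x": 0, "y": 0, "z": 35, "rx": 0, "ry": 0, "rz": 0},
  {"x": 0, "y": 0, "z": 15, "rx": 0, "ry": 0, "rz": 0},
  {"x": 0, "y": 0, "z": 8, "rx": 0, "ry": 0, "rz": 0},
  {"x": 0, "y": 0, "z": 3, "rx": 0, "ry": 0, "rz": 0},
  {"x": 0, "y": 0, "z": 1, "rx": 0, "ry": 0, "rz": 0},
  {"x": 0, "y": 0, "z": 0.5, "rx": 0, "ry": 0, "rz": 0},
  {"x": 0, "y": 0, "z": 0, "rx": 0, "ry": 0, "rz": 0},
  {"x": 0, "y": 0, "z": 0, "rx": 0, "ry": 0, "rz": 0},
])

```text
time_s: 33.3
ee_pos: [565.9, -136.1, 56.2]
ee_rot: [180.0, -0.1, -5.0]
force: [-0.5, -0.4, -1.9]
gripper_width: 19.0
gripper_force: 40.0
```

move_arm([
  {"x": 0, "y": 0, "z": 0, "rx": 0, "ry": 0, "rz": 0},
  {"x": 0, "y": 0, "z": 0, "rx": 0, "ry": 0, "rz": 0},
  {"x": 0, "y": 0, "z": 0, "rx": 0, "ry": 0, "rz": 0},
  {"x": 0, "y": 0, "z": -10, "rx": 0, "ry": 0, "rz": 0},
  {"x": 0, "y": 0, "z": -30, "rx": 0, "ry": 0, "rz": 0},
  {"x": 0, "y": 0, "z": -40, "rx": 0, "ry": 0, "rz": 0},
  {"x": 0, "y": 0, "z": -40, "rx": 0, "ry": 0, "rz": 0},
  {"x": 0, "y": 0, "z": -20, "rx": 0, "ry": 0, "rz": 0},
  {"x": 0, "y": 0, "z": 0, "rx": 0, "ry": 0, "rz": 0},
], grip=0.4)

```text
time_s: 34.2
ee_pos: [567.5, -136.5, 200.0]
ee_rot: [179.9, -0.5, -5.0]
force: [-0.1, 0.2, 0.0]
gripper_width: 36.2
gripper_force: 0.0
```

```bash
python3 - <<'E'
from look import *
show(); plan([400,-190,200],85,10)
E
```

```text
{'time_s': 34.2, 'qpos': [-14.65, 19.34, 90.18, -0.0, 69.98, 80.35], 'ee_pos': [567.47, -136.51, 199.97], 'ee_rot': [179.91, -0.5, -5.0], 'force': [-0.07, 0.2, 0.01], 'gripper_width': 36.17, 'gripper_force': 0.0}
from [ 567.5 -136.5  200. ] -5.0 dy 90.0
[{"rx": 0, "ry": 0, "x": -16.2, "y": 6.8, "z": -0.0, "rz": -0.157}, {"rx": 0, "ry": 0, "x": -17.1, "y": 4.2, "z": -0.0, "rz": -0.157}, {"rx": 0, "ry": 0, "x": -17.5, "y": 1.4, "z": -0.0, "rz": -0.157}, {"rx": 0, "ry": 0, "x": -17.5, "y": -1.3, "z": -0.0, "rz": -0.157}, {"rx": 0, "ry": 0, "x": -17.1, "y": -4.0, "z": -0.0, "rz": -0.157}, {"rx": 0, "ry": 0, "x": -16.3, "y": -6.7, "z": -0.0, "rz": -0.157}, {"rx": 0, "ry": 0, "x": -15.0, "y": -9.1, "z": -0.0, "rz": -0.157}, {"rx": 0, "ry": 0, "x": -13.4, "y": -11.4, "z": -0.0, "rz": -0.157}, {"rx": 0, "ry": 0, "x": -11.5, "y": -13.3, "z": -0.0, "rz": -0.157}, {"rx": 0, "ry": 0, "x": -9.2, "y": -15.0, "z": -0.0, "rz": -0.157}]
```

move_arm([
  {"x": -29, "y": 11.5, "z": 0, "rx": 0, "ry": 0, "rz": 0},
  {"x": -29, "y": 11.5, "z": 0, "rx": 0, "ry": 0, "rz": 0},
  {"x": -29, "y": 11.5, "z": 0, "rx": 0, "ry": 0, "rz": 0},
  {"x": -29, "y": 11.5, "z": 0, "rx": 0, "ry": 0, "rz": 0},
  {"x": -29, "y": 11.5, "z": 0, "rx": 0, "ry": 0, "rz": 0},
  {"x": -25, "y": 11.5, "z": 0, "rx": 0, "ry": 0, "rz": 0},
  {"x": 0, "y": 0, "z": 0, "rx": 0, "ry": 0, "rz": 0},
  {"x": 0, "y": 0, "z": 0, "rx": 0, "ry": 0, "rz": 0},
], grip=0)

```text
time_s: 35.0
ee_pos: [389.7, -189.8, 195.0]
ee_rot: [-180.0, 0.0, -5.1]
force: [0.3, 0.7, -0.6]
gripper_width: 0.3
gripper_force: 0.0
```

```bash
python3 - <<'E'
from look import *
show(); f=look('w8',['chest_drawer0_handle','tray','disc_a','cone_a']); P,px=cloud(f,np.ones((400,640),bool))
for c,h in (([554,-275],58),([560,-205],58),([566,-136],74)):
    m=(np.hypot(*(P[:,:2]-c).T)<30)&(abs(P[:,2]-h)<4);Q=P[m]; print('placed stub',len(Q),Q.mean(0).round(1) if len(Q) else '')
L=(P-[444,-195.3,62])@R.from_euler('z',-5.1,degrees=True).as_matrix(); m=(abs(L[:,2])<9)&(abs(L[:,0])<14)&(abs(L[:,1])<75); print('handle L',L[m].min(0).round(1),L[m].max(0).round(1))
print(totool([399,-191.3,50]))
E
```

```text
{'time_s': 35.0, 'qpos': [-27.5, 6.36, 108.45, 0.02, 65.22, 67.55], 'ee_pos': [389.73, -189.81, 194.96], 'ee_rot': [-179.97, 0.02, -5.06], 'force': [0.31, 0.75, -0.6], 'gripper_width': 0.32, 'gripper_force': 0.0}
chest_drawer0_handle [(0.82, [316.6, 144.9], [442.8, -197.7])]
tray []
disc_a [(0.76, [312.5, 24.6], [565.6, -204.4]), (0.65, [363.8, 7.6], [577.1, -259.7])]
cone_a [(0.59, [247.8, 25.4], [571.0, -135.6])]
placed stub 82 [ 562.2 -254.4   57.5]
placed stub 424 [ 559.3 -203.5   57.8]
placed stub 411 [ 561.9 -137.2   73.8]
handle L [ -7.7 -64.1  -0.3] [13.9 65.2  7.3]
[  8.3   0.9 145.2]
```

View pics/w8.png

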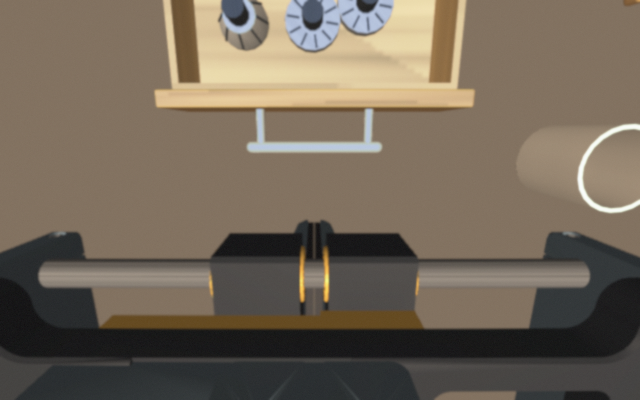

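All three burrs are in the drawer: the cone at (243,15), discs at (313,18) and (365,5). The second disc was shifted a bit but lies flat. The handle bar is at (316,146). Now to descend in front of it and push.

move_arm([
  {"x": 6, "y": 1, "z": 40, "rx": 0, "ry": 0, "rz": 0},
  {"x": 0, "y": 0, "z": 40, "rx": 0, "ry": 0, "rz": 0},
  {"x": 0, "y": 0, "z": 40, "rx": 0, "ry": 0, "rz": 0},
  {"x": 0, "y": 0, "z": 25, "rx": 0, "ry": 0, "rz": 0},
  {"x": 0, "y": 0, "z": 0, "rx": 0, "ry": 0, "rz": 0},
  {"x": 0, "y": 0, "z": 0, "rx": 0, "ry": 0, "rz": 0},
])

```text
time_s: 35.85
ee_pos: [396.7, -191.5, 50.7]
ee_rot: [180.0, -0.0, -5.0]
force: [0.6, -0.9, 0.4]
gripper_width: 0.6
gripper_force: 0.0
```

move_arm([
  {"x": 8, "y": 0, "z": 0, "rx": 0, "ry": 0, "rz": 0},
  {"x": 8, "y": 0, "z": 0, "rx": 0, "ry": 0, "rz": 0},
  {"x": 5, "y": 0, "z": 0, "rx": 0, "ry": 0, "rz": 0},
  {"x": 5, "y": 0, "z": 0, "rx": 0, "ry": 0, "rz": 0},
  {"x": 6, "y": 0, "z": 0, "rx": 0, "ry": 0, "rz": 0},
  {"x": 8, "y": 0, "z": 0, "rx": 0, "ry": 0, "rz": 0},
  {"x": 10, "y": 0, "z": 0, "rx": 0, "ry": 0, "rz": 0},
  {"x": 10, "y": 0, "z": 0, "rx": 0, "ry": 0, "rz": 0},
  {"x": 10, "y": 0, "z": 0, "rx": 0, "ry": 0, "rz": 0},
  {"x": 10, "y": 0, "z": 0, "rx": 0, "ry": 0, "rz": 0},
])

```text
time_s: 36.85
ee_pos: [476.6, -198.4, 50.4]
ee_rot: [-180.0, -0.0, -5.0]
force: [-0.7, 0.8, 0.8]
gripper_width: 0.6
gripper_force: 0.7
```

move_arm([
  {"x": 10, "y": 0, "z": 0, "rx": 0, "ry": 0, "rz": 0},
  {"x": 10, "y": 0, "z": 0, "rx": 0, "ry": 0, "rz": 0},
  {"x": 10, "y": 0, "z": 0, "rx": 0, "ry": 0, "rz": 0},
  {"x": 10, "y": 0, "z": 0, "rx": 0, "ry": 0, "rz": 0},
  {"x": 10, "y": 0, "z": 0, "rx": 0, "ry": 0, "rz": 0},
  {"x": 10, "y": 0, "z": 0, "rx": 0, "ry": 0, "rz": 0},
  {"x": 7, "y": 0, "z": 0, "rx": 0, "ry": 0, "rz": 0},
  {"x": 5, "y": 0, "z": 0, "rx": 0, "ry": 0, "rz": 0},
  {"x": 4, "y": 0, "z": 0, "rx": 0, "ry": 0, "rz": 0},
  {"x": 3, "y": 0, "z": 0, "rx": 0, "ry": 0, "rz": 0},
])

```text
time_s: 37.85
ee_pos: [554.5, -205.3, 50.4]
ee_rot: [180.0, 0.0, -5.0]
force: [-0.5, 0.1, 1.0]
gripper_width: 0.4
gripper_force: 0.6
```

```bash
cat > hd.py <<'E'
from look import *
s=show(); f=grab_frame('wrist'); P,px=cloud(f,np.ones((400,640),bool))
L=(P-[634.7,-212.6,0])@R.from_euler('z',-5.1,degrees=True).as_matrix()
for n,lo,hi in(('front top',83,91),('roof',96,104)):
    m=(L[:,2]>lo)&(L[:,2]<hi)&(abs(L[:,1])<130)&(L[:,0]>-150)&(L[:,0]<150); print(n,m.sum(),'x from roof edge',np.percentile(L[m][:,0],[1,50,99]).round(1) if m.sum() else '')
E
python3 hd.py
```

```text
{'time_s': 37.85, 'qpos': [-21.43, 28.03, 99.97, -0.01, 52.0, 73.58], 'ee_pos': [554.49, -205.34, 50.43], 'ee_rot': [179.99, 0.01, -5.0], 'force': [-0.51, 0.07, 1.03], 'gripper_width': 0.44, 'gripper_force': 0.56}
front top 22531 x from roof edge [-22.4 -14.7   0.1]
roof 61845 x from roof edge [ 0.1 16.2 31.4]
```

move_arm([
  {"x": 2, "y": 0, "z": 0, "rx": 0, "ry": 0, "rz": 0},
  {"x": 2, "y": 0, "z": 0, "rx": 0, "ry": 0, "rz": 0},
  {"x": 2, "y": 0, "z": 0, "rx": 0, "ry": 0, "rz": 0},
  {"x": 2, "y": 0, "z": 0, "rx": 0, "ry": 0, "rz": 0},
])

```text
time_s: 38.3
ee_pos: [562.0, -206.0, 50.4]
ee_rot: [180.0, 0.1, -5.0]
force: [-6.2, -1.3, 2.0]
gripper_width: 0.2
gripper_force: 2.8
```

```bash
python3 hd.py
```

```text
{'time_s': 38.3, 'qpos': [-21.22, 28.59, 98.9, -0.02, 52.55, 73.79], 'ee_pos': [561.99, -206.0, 50.44], 'ee_rot': [180.0, 0.05, -5.0], 'force': [-6.17, -1.28, 2.0], 'gripper_width': 0.21, 'gripper_force': 2.8}
front top 22042 x from roof edge [-14.8  -7.2   0. ]
roof 74778 x from roof edge [ 0.4 20.4 38.9]
```

Force is rising against the stop, so the drawer is closed. One more small push, then back off.

move_arm([
  {"x": 1, "y": 0, "z": 0, "rx": 0, "ry": 0, "rz": 0},
  {"x": 1, "y": 0, "z": 0, "rx": 0, "ry": 0, "rz": 0},
  {"x": 0, "y": 0, "z": 0, "rx": 0, "ry": 0, "rz": 0},
])

```text
time_s: 38.65
ee_pos: [562.0, -205.9, 50.4]
ee_rot: [-180.0, 0.3, -5.0]
force: [-7.5, 0.0, 5.5]
gripper_width: 0.3
gripper_force: 3.5
```

move_arm([
  {"x": -3, "y": 0, "z": 0, "rx": 0, "ry": 0, "rz": 0},
  {"x": -15, "y": 0, "z": 0, "rx": 0, "ry": 0, "rz": 0},
  {"x": -30, "y": 0, "z": 0, "rx": 0, "ry": 0, "rz": 0},
  {"x": -40, "y": 0, "z": 0, "rx": 0, "ry": 0, "rz": 0},
  {"x": -20, "y": 0, "z": -40, "rx": 0, "ry": 0, "rz": 0},
  {"x": 0, "y": -30, "z": -40, "rx": 0, "ry": 0, "rz": 0},
  {"x": 0, "y": -40, "z": -50, "rx": 0, "ry": 0, "rz": 0},
  {"x": 0, "y": -40, "z": -50, "rx": 0, "ry": 0, "rz": 0},
  {"x": 0, "y": -40, "z": -50, "rx": 0, "ry": 0, "rz": 0},
  {"x": 0, "y": -40, "z": -30, "rx": 0, "ry": 0, "rz": 0},
])

```text
time_s: 39.65
ee_pos: [472.2, -32.6, 280.6]
ee_rot: [-180.0, -0.3, -5.1]
force: [0.4, -0.6, -0.1]
gripper_width: 0.6
gripper_force: 0.0
```

```bash
python3 hd.py; python3 - <<'E'
from look import *
f=grab_frame('wrist'); save(f,'w9'); g=grab_frame('side'); P,px=cloud(f,np.ones((400,640),bool))
m=(np.hypot(*(P[:,:2]-[451,330]).T)<35)&(P[:,2]>168)&(P[:,2]<205); Q=P[m]
if len(Q)>20: rc=cv2.minAreaRect(Q[:,:2].astype(np.float32)); print('bar',len(Q),np.round(rc[0],1),np.round(rc[1],1),rc[2],np.median(Q[:,2]))
a=g['img'][120:340,180:480,::-1]; cv2.imwrite('pics/side1.png',cv2.resize(a,None,fx=2.5,fy=2.5,interpolation=cv2.INTER_CUBIC))
E
```

```text
{'time_s': 39.65, 'qpos': [-5.36, 6.66, 95.4, 0.02, 77.59, 89.7], 'ee_pos': [472.24, -32.65, 280.64], 'ee_rot': [-179.98, -0.35, -5.07], 'force': [0.45, -0.58, -0.15], 'gripper_width': 0.56, 'gripper_force': 0.0}
front top 4010 x from roof edge [-14.9  -7.4   0.9]
roof 5630 x from roof edge [-0.1  9.6 19.7]
```

View pics/side1.png

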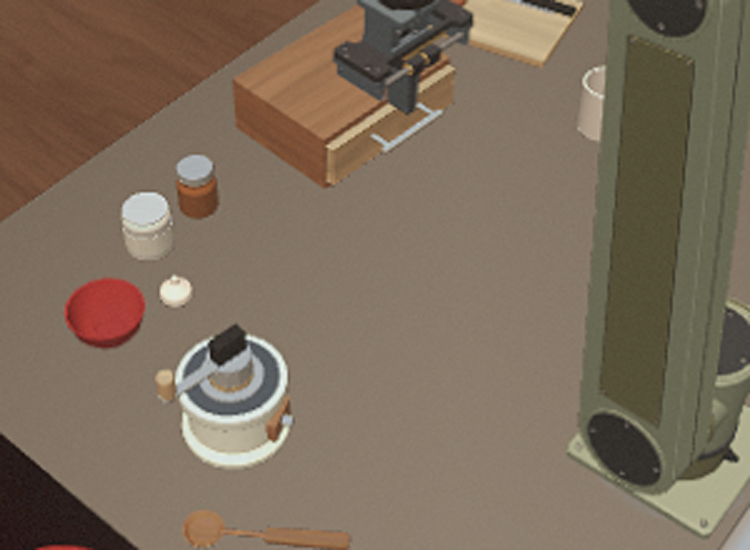

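The picture shows the drawer shut (front at (390,120)), a clear counter, the crank seated on the mill at (230,360), and the bystanders unmoved. Handing in.

```bash
python3 -c "
from workcell import job_done; print(job_done())"
```

```text
the job is handed in; nothing more can be done
None
```

The job is handed in, but no verdict came back: the crank is home on the mill and turned to its stop, and the three burrs found (two discs, one cone) are in the shut drawer; when the grip opened, the crank sprang back about 2°, within its play, and I did not re-press it.

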